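# Close down the hot-shop bench

## Robot

A 7-joint arm with a two-finger parallel gripper is mounted at the origin on the work surface. World frame = base frame: x ahead of the robot, y to its left, z up, the work surface at z = 0. Lengths are in mm, angles in rad, forces in N, time in s.
With the tool pointing down it reaches from about 400 to 875 mm from the base axis. Payload 4.4 kg.
Tool frame: the origin (TCP) lies at the very end of the fingers, on their centre line; the grasp point (between the pads) lies 19 mm behind it; z points along the fingers, y is the direction in which the jaws open and shut (so a half turn about z gives the same grasp; the last joint's range is limited). The gripper opens to 85 mm and grips with 20 to 120 N. Pads are 22 mm wide; open, the fingers measure 114 mm over their backs; the gripper's body (76 mm by 85 mm) begins 54 mm behind the grasp point. The pads swing forward as they close: fully open they stand 13 mm farther back than shut.
Start: joints at [1.08, 0.628, 0.038, 1.517, -0.027, 0.996, -0.02], TCP at [267.918, -592.231, 231.313] pointing down, gripper open.
Joint ranges: [-3.06, 3.06], [-0.37, 2.12], [-1.25, 1.32], [0.18, 2.47], [-1.1, 4.24], [0.23, 1.98], [-2.94, 2.94]. Speed limits (rad/s): [2.57, 2.57, 3.14, 3.14, 3.14, 3.14, 3.14].

## Interface

Orientations are given as [roll, pitch, yaw] about the fixed x, y, z axes, in that order (R = Rz(yaw) Ry(pitch) Rx(roll)).
In Python, from cell import ctrl gives the robot as it stands.
- The arm moves only by the shell command python3 -m crank 'ROWS' [OPENING]. ROWS is JSON, a list that holds one entry, the list of rows, each a list of 6 numbers: the shift along the tool's x, y, z in units of 30 mm (1.0 is 30 mm), then the turn, a rotation vector about the tool's x, y, z in units of 6 degrees (1.0 is 6 degrees). In form: [[[tx, ty, tz, rx, ry, rz], ...]]. A call has 1 to 12 rows; each row shifts and turns the pose as measured when the row begins, along the tool's axes as they then stand; what a row does not reach is not made up. A row lasts 1/12 s, in which the tool goes at most 41.7 mm and 7.16 degrees, less where a joint would pass 70% of its speed; a pose out of reach is approached as far as the arm can. A call is refused whole if a number of a shift passes 1 or a number of a turn 1, either way. A call with a gripper value outside its range is refused whole. OPENING is the gripper command: -1 is fully open, 1 is shut, values between are in proportion, set as the call begins (- or left out, the last holds). The fingers move at their own pace and stop on an object; the grip force is fixed at half the most. Time passes only in rows, so rows that do not move let the fingers close. It gives the time, the measured TCP pose, the force and the opening at its end, in the units of the state.
- ctrl.read_state(): the state, without advancing time (a new reading comes with each control period).
- ctrl.get_image(name): name is "scene" or "side" or "wrist"; returns a dict with "color" (480x640x3 uint8, red, green, blue), "depth" (480x640 float32, mm along the optical axis (not along the pixel's ray), 0 where there is no reading), "camera_matrix" (3x3 intrinsics, pixels), "k1" (the pictures are not rectified: a ray, as slopes to the right and down, at radius r is drawn at 1 + k1 r^2 times it, then the intrinsics apply), "R" (3x3) and "t" (3): a world point X has camera coordinates R X + t. Camera axes: x right, y down, z forward; pixel columns grow to the right and rows downward; lengths in mm; the calibration is good to about 2 mm. A picture is of the moment at which its call begins.
- ctrl.finish_job(): hands the job in, once; it reports no verdict.
Trained networks look in a picture, given as the dict that the camera call returned (one of the last four; its "shot" number tells which), for a name from the list of things; names that differ only in an ending like _2 or _b are one class to them, and where a whole thing is asked for, a point or a joint stands for the part that bears it (a point fixed in the world has none). Each returns a list of dicts, best first, with "conf" (0 to 1); they miss things now and then, are a little off and sometimes report something else, mostly with a low value. They report only what shows in the picture. A call takes as long as a camera call. They do not tell look-alikes from the thing itself.
- ctrl.search_frame(query, picture): "extent" ([centre column, centre row, width, height] in pixels, round what is visible of it).
The state is a dict: "clock": time; "qpos": joint angles; "qd": joint speeds; "tau": joint torques, N m; "eef_pos": TCP position; "tool_rot": TCP orientation; "force": force on the tool from outside, world axes, zero at the start; "torque": the same for the moment, N m; "width": finger opening in mm.
Only numpy, scipy, OpenCV 4.12 (cv2) and the standard library are available. Lean on these libraries where they do the work, as an engineer would, in place of code of your own. Each camera call takes 0.05 s, during which the arm holds its last target. There are 200 camera calls.

## Task

Pack up the glass bench: slide every graphite paddle lying on the newspaper blade first, handle side up, fully home into a slot of its own in the rack. Also shut the compressed-air valve by swinging the red lever under the blue shelf clockwise all the way to its stop; only once it is shut, squeeze the blow gun's trigger fully for about two seconds to bleed the line, and let it go. Do not knock over the glass jar beside the rack, and leave the valve shut.

Things in the scene. Friction and masses are not known exactly. Their poses are not given: they have to be found in the camera images.
- paddle0: graphite paddle: black plate 80 mm long (x) x 56 wide (y) x 12 thick, wooden handle behind it (-x). Origin: centre of the plate's underside; x points from handle to blade tip (tip edge at x = +40), z up, handle side. About 160 g, centre of mass x = -18, so it rests on its plate. A 14 mm wide sloping tang rises from the plate's top at x = -18 to the handle. 3 or 4 of the four are present, others None
- paddle1: graphite paddle: black plate 80 mm long (x) x 56 wide (y) x 12 thick, wooden handle behind it (-x). Origin: centre of the plate's underside; x points from handle to blade tip (tip edge at x = +40), z up, handle side. About 160 g, centre of mass x = -18, so it rests on its plate. A 14 mm wide sloping tang rises from the plate's top at x = -18 to the handle. 3 or 4 of the four are present, others None
- paddle2: graphite paddle: black plate 80 mm long (x) x 56 wide (y) x 12 thick, wooden handle behind it (-x). Origin: centre of the plate's underside; x points from handle to blade tip (tip edge at x = +40), z up, handle side. About 160 g, centre of mass x = -18, so it rests on its plate. A 14 mm wide sloping tang rises from the plate's top at x = -18 to the handle. 3 or 4 of the four are present, others None
- paddle3: graphite paddle: black plate 80 mm long (x) x 56 wide (y) x 12 thick, wooden handle behind it (-x). Origin: centre of the plate's underside; x points from handle to blade tip (tip edge at x = +40), z up, handle side. About 160 g, centre of mass x = -18, so it rests on its plate. A 14 mm wide sloping tang rises from the plate's top at x = -18 to the handle. 3 or 4 of the four are present, others None
- paddle0_grip (a point): point on the axis of paddle0's handle, 45 mm behind the plate's rear edge (paddle x = -85, z = 32): where to take it, across its 22 mm width. The handle is a bar 22 wide x 20 tall from paddle x = -155 to -55, axis 32 above the plate's underside, so it stands clear of the table
- paddle1_grip (a point): point on the axis of paddle1's handle, 45 mm behind the plate's rear edge (paddle x = -85, z = 32): where to take it, across its 22 mm width. The handle is a bar 22 wide x 20 tall from paddle x = -155 to -55, axis 32 above the plate's underside, so it stands clear of the table
- paddle2_grip (a point): point on the axis of paddle2's handle, 45 mm behind the plate's rear edge (paddle x = -85, z = 32): where to take it, across its 22 mm width. The handle is a bar 22 wide x 20 tall from paddle x = -155 to -55, axis 32 above the plate's underside, so it stands clear of the table
- paddle3_grip (a point): point on the axis of paddle3's handle, 45 mm behind the plate's rear edge (paddle x = -85, z = 32): where to take it, across its 22 mm width. The handle is a bar 22 wide x 20 tall from paddle x = -155 to -55, axis 32 above the plate's underside, so it stands clear of the table
- rack: fixed pale wooden rack, 96 mm deep (x) x 288 wide (y) x 46 high, origin at the centre of its underside. Four level slots side by side along y, 70 mm pitch, mouths at the front (x = -48), running towards +x to a stop with its face at x = +40. Fully home: plate against the stop, paddle x along rack x, handle out in front. Dividers 8 thick with rounded noses
- slot0 (a point): floor point of slot 0 (rack x = 0, y = -105, z = 20): where a paddle's origin lies when fully home. The slot is 62 wide and, under aluminium lips 4 thick that overhang 10 mm from each side (rack x = -40 to the stop), 18 high; its middle 42 mm is open above, so the tang passes
- slot1 (a point): floor point of slot 1 (rack x = 0, y = -35, z = 20): where a paddle's origin lies when fully home. The slot is 62 wide and, under aluminium lips 4 thick that overhang 10 mm from each side (rack x = -40 to the stop), 18 high; its middle 42 mm is open above, so the tang passes
- slot2 (a point): floor point of slot 2 (rack x = 0, y = 35, z = 20): where a paddle's origin lies when fully home. The slot is 62 wide and, under aluminium lips 4 thick that overhang 10 mm from each side (rack x = -40 to the stop), 18 high; its middle 42 mm is open above, so the tang passes
- slot3 (a point): floor point of slot 3 (rack x = 0, y = 105, z = 20): where a paddle's origin lies when fully home. The slot is 62 wide and, under aluminium lips 4 thick that overhang 10 mm from each side (rack x = -40 to the stop), 18 high; its middle 42 mm is open above, so the tang passes
- station: fixed blue air station: shelf 160 deep (x) x 240 wide (y), 16 thick, top 126 above the table, its cheeks and back panel behind x = -10; origin under its centre on the table, front faces -x. A valve with a red lever hangs below the shelf at the front left (+y); an orange blow gun is clamped on its side on top at the front right (-y), its grip pointing forward
- valve (a joint): angle (rad) of the air valve under the shelf; grows clockwise as seen from above. 0 to 0.35 at the start (open, lever pointing about forward); 1.2 is the stop (shut, lever swung towards the station's +y side). Stays where it is left; friction about 0.12 N m
- valve_axis (a point): point on the valve's vertical turning axis, at station x = -50, y = 60, at the height of point valve_post (118 above the table)
- valve_post (a point): on the upright red post (16 mm diameter, from 88 to 133 above the table) at the end of the lever, 92 mm from the axis, point 118 above the table; moves with the lever. Always in front of the shelf (post's centre at least 30 mm before its edge at station x = -80), so it can be pinched or pushed from above
- trigger (a joint): angle (rad) of the gun's sprung trigger: 0 released, 0.22 squeezed fully to its stop. Hinged about a vertical axis at its end near the barrel; springs back by itself. Needs about 3 N to start and 8 N to bottom at trigger_pad
- trigger_pad (a point): middle of the black trigger bar, 55 mm from its hinge: bar 10 thick (station y) x 20 tall x 80 long, 166 above the table, beside the grip on its -y side; moves with the trigger, 12 mm towards the grip (+y) when squeezed
- gun_grip (a point): on the axis of the gun's fixed orange grip, abreast of trigger_pad (station x = -75, y = -45), 166 above the table. Grip 24 wide (station y) x 28 tall, along station x from -120 to -5. Grip and trigger together: 48 mm across when released, 36 squeezed; squeeze them between the fingers from above, 40 mm from this point down to the shelf. Barrel (28 thick, along y) at station x = 0
- frit_jar: bystander: glass jar of frit with a steel lid between rack and station, 56 mm across, 85 tall, origin under its centre
There are look-alikes about, which are no part of the job. Leave any pink look-alike of the paddle1 alone.

How it is judged (in metres and radians):
On the way, in this order (a step that is already met when the one before it is completed fails the run):
1. the air valve is shut (beyond 1.1 rad) (value of joint valve above 1.1 rad), for 0.2 s.
2. with the valve shut, the trigger is squeezed (beyond 0.17 rad) for a second (value of joint trigger above 0.17 rad and value of joint valve above 1.1 rad), for 1 s.
At the end, for the whole second after the job is handed in: every paddle present rests with its origin within 10 mm of a slot's home point, one per slot, level and handle side up within 0.12 rad, pointing along the rack within 0.12 rad and still; the valve beyond 1.1 rad, the trigger back below 0.04 rad ((distance between paddle0 and slot0 below 0.01 m or distance between paddle0 and slot1 below 0.01 m or distance between paddle0 and slot2 below 0.01 m or distance between paddle0 and slot3 below 0.01 m) and angle between the x axis of each of paddle0, paddle1, paddle2, paddle3 and the x axis of rack, either way round below 0.12 rad and angle between each of paddle0, paddle1, paddle2, paddle3's own z axis and vertical below 0.12 rad and linear speed of each of paddle0, paddle1, paddle2, paddle3 below 0.02 m/s and (distance between paddle1 and slot0 below 0.01 m or distance between paddle1 and slot1 below 0.01 m or distance between paddle1 and slot2 below 0.01 m or distance between paddle1 and slot3 below 0.01 m) and (distance between paddle2 and slot0 below 0.01 m or distance between paddle2 and slot1 below 0.01 m or distance between paddle2 and slot2 below 0.01 m or distance between paddle2 and slot3 below 0.01 m) and (distance between paddle3 and slot0 below 0.01 m or distance between paddle3 and slot1 below 0.01 m or distance between paddle3 and slot2 below 0.01 m or distance between paddle3 and slot3 below 0.01 m) and value of joint valve above 1.1 rad and value of joint trigger below 0.04 rad); the robot touches nothing.
It fails at once if the trigger is pulled (beyond 0.12 rad) while the valve is open (below 0.9 rad) (value of joint trigger above 0.12 rad and value of joint valve below 0.9 rad).
It fails at once if the glass jar is knocked over (tilted beyond 0.6 rad) (angle between frit_jar's own z axis and vertical above 0.6 rad).
Of paddle0, paddle1, paddle2, paddle3 only 3 to 4 are there at a start; the rules pass over those that are not, and their reading is None.
At some moment in a run one of paddle0, paddle1, paddle2, paddle3 may be knocked a few centimetres aside while the robot is not near it.
Once in a run the grip may slacken for a moment while it holds something.
It also fails if it takes over 210 s, if anything falls off the work surface, if the arm or the gripper's body presses on something with over 40 N, if the wrist force passes 120 N, or if a joint passes its speed limit or range.

## Working session

There is one attempt and no reset: what is moved stays moved. The work goes in short steps, Python scripts to look and compute and a shell command to move; the robot and the scene stay as the last step left them, time stands still between calls to the robot, and variables do not carry over. Pictures are saved under pics/ and viewed, about 12 in all and at most 16, crops included, and the job is handed in when it is done.

```bash
ls; mkdir -p pics
cat > h.py <<'E'
import numpy as np, cv2
from cell import ctrl
from scipy.spatial.transform import Rotation as Ro
def cam(n,save=None):
    p=ctrl.get_image(n)
    if save: cv2.imwrite('pics/'+save,p['color'][...,::-1])
    return p
def und(p,u,v):
    K=np.array(p['camera_matrix']);x=np.atleast_1d((np.array(u,float)-K[0,2])/K[0,0]);y=np.atleast_1d((np.array(v,float)-K[1,2])/K[1,1])
    a,b=x.copy(),y.copy()
    for _ in range(20):
        s=1+p['k1']*(a*a+b*b);a,b=x/s,y/s
    return a,b
def xyz(p,u,v):
    "world points of pixels by depth"
    a,b=und(p,u,v);u=np.atleast_1d(u).astype(int);v=np.atleast_1d(v).astype(int)
    d=p['depth'][v,u]; C=np.stack([a*d,b*d,d],-1)
    return (C-np.array(p['t']))@np.array(p['R'])
def onz(p,u,v,z):
    a,b=und(p,u,v);R=np.array(p['R']);D=np.stack([a,b,np.ones_like(a)],-1)@R;c=-R.T@np.array(p['t'])
    return c+D*((z-c[2])/D[:,2])[:,None]
def cloud(p):
    v,u=np.mgrid[0:480,0:640];return xyz(p,u.ravel(),v.ravel()).reshape(480,640,3)
def rows(tp,yaw,n=None):
    "go to TCP tp with tool down, tool y-axis (jaw) heading yaw in world (mod pi): gives total shift in tool axes, units; turn units"
    s=ctrl.read_state();R=Ro.from_euler('xyz',s['tool_rot']).as_matrix()
    y=np.array([np.cos(yaw),np.sin(yaw),0]); y=y if y@R[:,1]>0 else -y
    z=np.array([0,0,-1.]);T=np.stack([np.cross(y,z),y,z],1)
    rv=Ro.from_matrix(R.T@T).as_rotvec()
    d=np.array(tp)-s['eef_pos']
    print('shift(tool,u30)',np.round(R.T@d/30,2),'|mm|',round(np.linalg.norm(d)),'turn u6',np.round(np.degrees(rv)/6,2),'q7',round(s['qpos'][6],2))
E
python3 - <<'E'
from h import *
print(ctrl.read_state())
for n in('scene','side'):
    p=cam(n,n+'0.png')
    for q in('paddle0','rack','station','valve_post','trigger_pad','gun_grip','frit_jar'):
        for r in ctrl.search_frame(q,p): 
            e=r['extent'];print(n,q,round(r['conf'],2),np.round(e),np.round(xyz(p,e[0],e[1])[0]))
E
```

```text
pics
{'clock': 0.0, 'qpos': array([ 1.08019843,  0.62933919,  0.0384388 ,  1.51834899, -0.02699794,
        0.9962805 , -0.020004  ]), 'qd': array([ 0.00023223, -0.00023453, -0.00014058, -0.00075747, -0.0010865 ,
       -0.00056807, -0.00094649]), 'tau': array([ 2.43268505e-04, -5.63407087e+01,  1.22583054e+00, -1.93444258e+01,
        1.09043575e-02,  1.03258953e-02,  4.12532046e-06]), 'eef_pos': array([ 267.66640572, -591.6628067 ,  230.3995965 ]), 'tool_rot': array([-3.13973468e+00,  2.35581200e-05,  4.24798013e-01]), 'force': array([ 0.107488  ,  0.18173757, -1.40511704]), 'torque': array([-0.03362871, -0.01559172,  0.0151936 ]), 'width': 85.52838852794507}
scene paddle0 0.88 [420. 347.  73.  30.] [665. 321.  27.]
scene paddle0 0.71 [271. 178.  64.  39.] [ 268. -216.   21.]
scene paddle0 0.69 [421. 315.  73.  34.] [577. 304.  23.]
scene paddle0 0.66 [407. 280.  68.  28.] [467. 247.  -9.]
scene paddle0 0.63 [412. 246.  71.  34.] [382. 238.  30.]
scene paddle0 0.18 [239. 216.  21.  26.] [ 468. -236.   93.]
scene rack 0.94 [311. 325. 117.  68.] [693.  38.  39.]
scene rack 0.43 [194.
[... 652 characters left out ...]
 0.84 [363. 370.  28.  94.] [371. 253.  26.]
side paddle0 0.75 [256. 388.  39. 102.] [581. 297.   1.]
side paddle0 0.46 [229. 276.  63. 107.] [686.  35.  20.]
side rack 0.81 [228. 278.  68. 110.] [686.  42.  23.]
side station 0.64 [309. 153. 116. 106.] [ 530. -312.  124.]
side valve_post 0.63 [323. 183.  27.  16.] [ 487. -233.   92.]
side valve_post 0.36 [227. 279.  67. 110.] [689.  43.  21.]
side trigger_pad 0.53 [342. 126.  26.  14.] [ 449. -369.  174.]
side trigger_pad 0.46 [228. 278.  64. 113.] [686.  42.  22.]
side gun_grip 0.84 [306. 151. 111. 106.] [ 538. -315.  127.]
side gun_grip 0.51 [213. 389.  36.  98.] [658. 321.  27.]
side frit_jar 0.81 [245. 197.  21.  35.] [ 683. -190.   67.]
```

View pics/scene0.png

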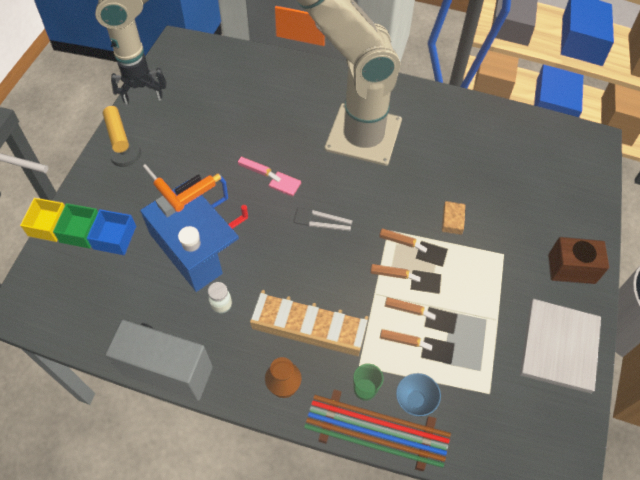

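View pics/side0.png

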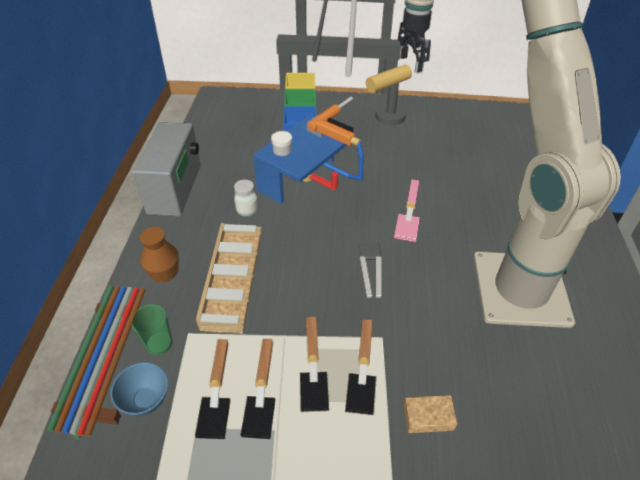

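Both pictures show four black paddles on the newspaper (scene px (413,246), (407,280), (421,315), (420,347)). They also show a pink look-alike off the paper at (271,178), which I will leave alone. The rack is at (311,325), the jar at (219,297), the station at (194,231), the red lever at (240,215) and the gun at (190,188). Next I fit poses from the depth clouds.

```bash
cat > fit.py <<'E'
from h import *
def grab():
    P=[];C=[];H=[]
    for n in('scene','side'):
        p=cam(n);c=cloud(p);m=p['depth']>0
        P.append(c[m]);C.append(p['color'][m]);H.append(cv2.cvtColor(p['color'],cv2.COLOR_RGB2HSV)[m])
    i=np.concatenate([np.full(len(a),k) for k,a in enumerate(P)])
    return np.concatenate(P),np.concatenate(C).astype(int),np.concatenate(H).astype(int),i
def box(P,c,r): return np.hypot(P[:,0]-c[0],P[:,1]-c[1])<r
def rect(X):
    (cx,cy),(w,h),a=cv2.minAreaRect(X[:,:2].astype(np.float32));return round(cx,1),round(cy,1),round(w,1),round(h,1),round(a,2)
def paddles(P,H,i,seeds):
    for s in seeds:
        near=box(P,s,110)
        for k in(0,1):
            b=near&(i==k)&(H[:,2]<60)&(P[:,2]>6)&(P[:,2]<22)&(P[:,1]>150)
            h=near&(i==k)&(H[:,0]<15)&(H[:,1]>90)&(P[:,2]>32)&(P[:,2]<52)
            if b.sum()<20 or h.sum()<15: print(s,k,b.sum(),h.sum());continue
            bc=rect(P[b]);hc=np.median(P[h],0)
            d=np.array(bc[:2])-hc[:2];X=P[h][:,:2]-hc[:2];ax=np.linalg.svd(X-X.mean(0))[2][0]
            if ax@d<0: ax=-ax
            hm=(rect(P[h]))
            print(s,'cam',k,'plate',bc,'z',np.median(P[b][:,2]).round(1),'handle',hm,'yaw h->p',round(np.arctan2(bc[1]-hm[1],bc[0]-hm[0]),3),'pca',round(np.arctan2(ax[1],ax[0]),3))
E
python3 - <<'E'
from fit import *
P,C,H,i=grab()
paddles(P,H,i,[(382,238),(467,247),(577,304),(665,321)])
for k in(0,1):
    b=box(P,(590,-305),260)&(i==k)&(H[:,0]>100)&(H[:,0]<125)&(H[:,1]>120)&(abs(P[:,2]-126)<8)
    print('shelf',k,b.sum(),rect(P[b]),np.median(P[b][:,2]))
    b=box(P,(690,38),190)&(i==k)&(P[:,2]>38)&(P[:,2]<56)&(P[:,1]<185)
    print('rack',k,b.sum(),rect(P[b]),np.median(P[b][:,2]))
    b=box(P,(480,-234),110)&(i==k)&((H[:,0]<6)|(H[:,0]>172))&(H[:,1]>150)&(P[:,2]>60)&(P[:,2]<150)
    q=P[b];print('lever',k,b.sum(),q.min(0).round(),q.max(0).round(),'top',np.median(q[q[:,2]>115],0).round(1))
    b=box(P,(480,-370),200)&(i==k)&(H[:,0]>5)&(H[:,0]<16)&(H[:,1]>150)&(P[:,2]>165)&(P[:,2]<200)
    q=P[b];print('gun',k,b.sum(),rect(q),np.median(q[:,2]))
    b=box(P,(700,-195),70)&(i==k)&(P[:,2]>70)&(P[:,2]<95);print('jar',k,P[b].mean(0).round())
E
```

```text
(382, 238) 0 0 387
(382, 238) cam 1 plate (417.9, 295.4, 80.1, 141.0, 88.94) z 12.0 handle (419.9, 190.1, 131.1, 98.2, 0.81) yaw h->p 1.59 pca 0.274
(467, 247) 0 0 572
(467, 247) cam 1 plate (452.3, 297.2, 192.8, 79.8, 5.62) z 12.0 handle (479.5, 208.8, 219.6, 129.7, 18.27) yaw h->p 1.869 pca -2.843
(577, 304) 0 0 547
(577, 304) cam 1 plate (561.7, 348.1, 216.9, 110.8, 20.35) z 12.2 handle (612.4, 258.7, 114.8, 98.0, 5.01) yaw h->p 2.087 pca 0.241
(665, 321) 0 0 416
(665, 321) cam 1 plate (616.1, 365.8, 129.2, 80.4, 6.59) z 12.2 handle (614.6, 261.2, 108.6, 94.5, 4.1) yaw h->p 1.556 pca 2.79
shelf 0 3130 (516.2, -328.5, 246.5, 236.3, 57.09) 124.91693664457452
rack 0 1618 (755.8, 31.6, 248.1, 287.4, 1.08) 42.31963944280522
lever 0 161 [ 454. -255.   80.] [ 507. -213.  141.] top [ 461.1 -221.3  130.5]
gun 0 676 (456.7, -389.7, 120.3, 133.5, 57.68) 176.39061719342368
jar 0 [ 694. -212.   83.]
shelf 1 2253 (554.6, -325.0, 229.9, 246.5, 39.0) 126.38952906598213
rack 1 2284 (754.5, 34.5, 250.0, 297.6, 1.88) 42.60739345049578
lever 1 221 [ 452. -266.   84.] [ 523. -209.  137.] top [ 459.2 -218.4  128.5]
gun 1 641 (456.7, -390.5, 115.5, 130.1, 60.86) 177.48328898825397
jar 1 [ 688. -207.   83.]
```

Run:
```python
import cv2,numpy as np
a=cv2.imread('pics/scene0.png');b=cv2.imread('pics/side0.png')
A=cv2.resize(a[160:300,130:270],(400,400),interpolation=2);B=cv2.resize(b[80:220,240:380],(400,400),interpolation=2)
cv2.imwrite('pics/c1.png',np.hstack([A,B]))
```

```text
(no output)
```

View pics/c1.png

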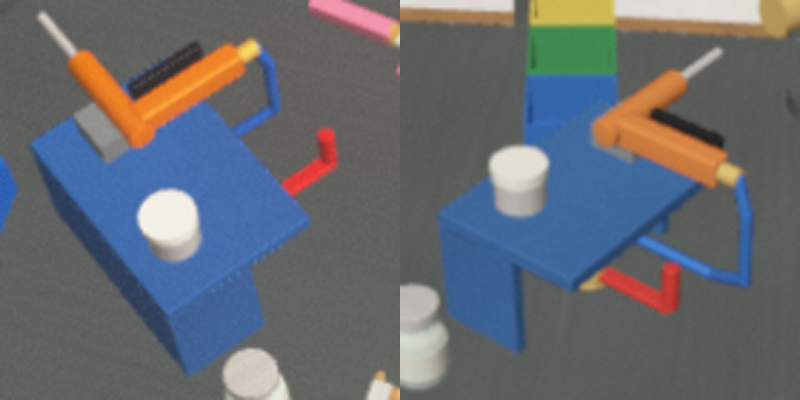

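```bash
cat > fit2.py <<'E'
from h import *
def cc(mask,c,pt=None,r=None):
    "largest component of an image mask near world pt; world points"
    if pt is not None: mask=mask&(np.hypot(c[...,0]-pt[0],c[...,1]-pt[1])<r)
    n,l,s,_=cv2.connectedComponentsWithStats(mask.astype(np.uint8),connectivity=4)
    if n<2: return np.zeros((0,3))
    k=1+np.argmax(s[1:,4]);return c[l==k]
def rect(X):
    if len(X)<5: return None
    (cx,cy),(w,h),a=cv2.minAreaRect(X[:,:2].astype(np.float32));return np.round([cx,cy,w,h,np.radians(a)],3)
def shot(n):
    p=cam(n);c=cloud(p);h=cv2.cvtColor(p['color'],cv2.COLOR_RGB2HSV).astype(int);return p,c,h[...,0],h[...,1],h[...,2]
def pads(s,seeds):
    p,c,h,S,V=s;out=[]
    for a in seeds:
        X=cc((V<75)&(S<110)&(c[...,2]>4)&(c[...,2]<24)&(c[...,1]>150),c,a,75);
        Y=cc((h<16)&(S>110)&(c[...,2]>30)&(c[...,2]<60),c,(a[0],a[1]-60),80)
        r=rect(X);q=rect(Y)
        if r is None or q is None: print(a,'none',len(X),len(Y));continue
        y=Y[:,:2]-Y[:,:2].mean(0);ax=np.linalg.svd(y,full_matrices=False)[2][0];ax=ax if ax[1]>0 else -ax
        print(a,'plate',r,'h',q[:4],'yaw',round(np.arctan2(r[1]-q[1],r[0]-q[0]),3),'pca',round(np.arctan2(ax[1],ax[0]),3))
E
python3 - <<'E'
from fit2 import *
for n in('scene','side'):
    s=shot(n);p,c,h,S,V=s;print(n)
    pads(s,[(375,270),(465,275),(580,330),(668,340)])
    X=cc((h>100)&(h<125)&(S>120)&(abs(c[...,2]-126)<7),c,(560,-310),190);print('shelf',rect(X))
    X=cc((c[...,2]>36)&(c[...,2]<54),c,(690,38),180);print('rack',rect(X))
    X=cc((h>4)&(h<17)&(S>150)&(c[...,2]>170)&(c[...,2]<200),c,(470,-370),120);print('gun',rect(X))
    X=cc((V<60)&(c[...,2]>155)&(c[...,2]<190),c,(460,-380),80);print('trig',rect(X),len(X),X[:,2].mean())
    X=cc(((h<6)|(h>172))&(S>150)&(c[...,2]>110)&(c[...,2]<150),c,(460,-220),40);print('post',rect(X),X.mean(0))
E
```

```text
scene
(375, 270) none 1 247
(465, 275) none 0 274
(580, 330) none 0 268
(668, 340) plate [6.72177e+02 3.98527e+02 1.98790e+01 2.06590e+01 5.09000e-01] h [660.407 263.551  23.208  95.042] yaw 1.484 pca 1.615
shelf [ 547.153 -349.341  244.892  161.428    0.991]
rack [6.81882e+02 2.99370e+01 1.03393e+02 2.87853e+02 1.80000e-02]
gun [ 456.755 -389.836  118.226  134.287    1.016]
trig [ 444.601 -368.097    4.124   36.679    0.992] 27 168.7240187680278
post [ 459.614 -222.849   16.084   13.935    1.363] [ 461.20090717 -221.5378585   125.45525995]
side
(375, 270) plate [373.403 296.494  81.126  52.365   1.524] h [368.368 189.28   94.842  20.717] yaw 1.524 pca 1.52
(465, 275) plate [4.64724e+02 2.98491e+02 5.13100e+01 8.13030e+01 1.03000e-01] h [478.371 193.475  19.363  95.798] yaw 1.7 pca 1.697
(580, 330) plate [5.65987e+02 3.61217e+02 5.38160e+01 7.93200e+01 9.00000e-03] h [567.376 255.967  20.349  93.958] yaw 1.584 pca 1.588
(668, 340) plate [6.51835e+02 3.69490e+02 5.45340e+01 7.96410e+01 5.20000e-02] h [657.2   264.29   20.357  95.178] yaw 1.622 pca 1.628
shelf [ 546.358 -348.35   244.038  162.033    1.   ]
rack [6.79181e+02 2.88970e+01 1.01905e+02 2.94703e+02 2.50000e-02]
gun [ 455.011 -387.748  116.933  129.112    1.002]
trig [ 453.443 -378.251   13.254   77.297    1.014] 88 174.6426724873161
post [ 4.58427e+02 -2.21832e+02  1.29090e+01  1.72000e+01  6.90000e-02] [ 458.92649165 -218.39156605  125.35848294]
```

Run:
```python
from fit2 import *
s=shot('side');p,c,h,S,V=s
# hose: blue points in front of shelf
o=np.array([546.8,-348.8]);th=-0.576;x=np.array([np.cos(th),np.sin(th)]);y=np.array([-x[1],x[0]])
d=c[...,:2]-o;sx=d@x;sy=d@y
m=(h>100)&(h<125)&(S>120)&(sx<-88)&(sx>-220)&(abs(sy)<130)
for z in range(0,200,20):
    k=m&(c[...,2]>=z)&(c[...,2]<z+20)
    if k.sum(): print('hose',z,k.sum(),np.percentile(sx[k],[5,95]).round(),np.percentile(sy[k],[5,95]).round())
rows((460,-220,260),0.995-0.4)
```

```text
hose 0 2 [-97. -95.] [-68. -66.]
hose 20 37 [-123.  -90.] [-71. -56.]
hose 40 33 [-155. -127.] [-60. -45.]
hose 60 23 [-157. -149.] [-52. -43.]
hose 80 23 [-156. -149.] [-50. -41.]
hose 100 24 [-156. -149.] [-48. -42.]
hose 120 25 [-156. -144.] [-46. -40.]
hose 140 34 [-153. -141.] [-50. -39.]
hose 160 9 [-145. -142.] [-48. -40.]
shift(tool,u30) [10.95 -8.67 -0.96] |mm| 420 turn u6 [-0.   -0.   13.37] q7 -0.02
```

```bash
python3 -m crank '[[[0,0,-0.5,0,0,0],[0,0,-0.5,0,0,0],[0.8,-0.65,0,0,0,0],[0.9,-0.75,0,0,0,0],[0.9,-0.75,0,0,0,0],[0.9,-0.75,0,0,0,0],[0.9,-0.75,0,0,0,0],[0.9,-0.75,0,0,0,0],[0.9,-0.75,0,0,0,0],[0.9,-0.75,0,0,0,0],[0.9,-0.75,0,0,0,0],[0.9,-0.6,0,0,0,0]]]' 0.15
python3 -m crank '[[[0,0,0,0,0,1],[0,0,0,0,0,1],[0,0,0,0,0,1],[0,0,0,0,0,1],[0,0,0,0,0,1],[0,0,0,0,0,1],[0,0,0,0,0,1],[0,0,0,0,0,1],[0,0,0,0,0,1],[0,0,0,0,0,1],[0,0,0,0,0,1],[0,0,0,0,0,1]]]'
python3 -c "
from h import *
rows((460,-220,200),0.995-0.4)"
```

```text
clock: 2.05
eef_pos: [422.2, -281.7, 260.9]
tool_rot: [3.134, 0.005, 0.406]
force: [0.7, 0.1, 0.2]
width: 36.4
clock: 3.05
eef_pos: [430.1, -269.8, 263.3]
tool_rot: [-3.139, -0.008, -0.889]
force: [-0.2, -0.2, -0.2]
width: 36.2
shift(tool,u30) [-0.68 -1.81  2.11] |mm| 86 turn u6 [-0.03 -0.07  0.83] q7 -1.78
```

```bash
python3 -m crank '[[[-0.1,-0.45,0.3,0,0,0.4],[-0.15,-0.45,0.5,0,0,0.4],[-0.2,-0.45,0.5,0,0,0],[-0.2,-0.4,0.5,0,0,0],[0,0,0,0,0,0]]]'
python3 - <<'E'
from h import *
rows((460,-220,104),0.995-0.4)
p=cam('wrist','w1.png')
E
```

```text
clock: 3.47
eef_pos: [464.3, -223.7, 209.6]
tool_rot: [-3.136, -0.014, -0.986]
force: [-0.3, 0.9, -0.4]
width: 36.4
shift(tool,u30) [-0.23  0.07  3.52] |mm| 106 turn u6 [-0.06 -0.13 -0.09] q7 -1.94
```

View pics/w1.png

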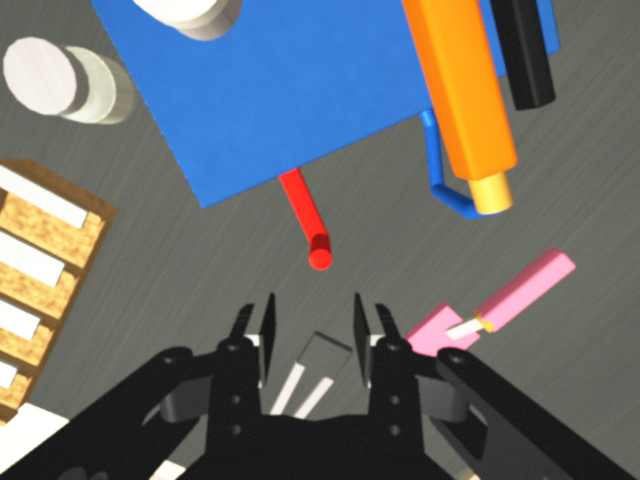

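The wrist view shows the red post top at (320,258), the fingers straddling columns 275 and 355, and the gun grip at (465,90) with its black trigger at (525,50). I check the post position by depth.

Run:
```python
from fit2 import *
p,c,h,S,V=shot('wrist')
X=cc(((h<6)|(h>172))&(S>150)&(c[...,2]>126)&(c[...,2]<145),c);print(rect(X),X.mean(0),len(X))
q=X.mean(0);rows((q[0],q[1],104),0.595)
```

```text
[ 460.403 -223.595   15.15    15.16     1.082] [ 460.75071324 -224.1626329   132.2659478 ] 420
shift(tool,u30) [-0.21  0.06  3.59] |mm| 108 turn u6 [-0.06 -0.17 -0.12] q7 -1.93
```

```bash
python3 -m crank '[[[-0.15,0,0.6,0,0,0],[-0.15,0,0.6,0,0,0],[-0.05,0,0.6,0,0,0],[0,0,0.6,0,0,0],[0,0,0.6,0,0,0],[0,0,0.6,0,0,0],[0,0,0,0,0,0]]]'
python3 -m crank '[[[0,-0.3,0,0,0,0],[0,-0.3,0,0,0,0],[0,-0.3,0,0,0,0],[0,-0.3,0,0,0,0],[0,-0.3,0,0,0,0],[0,-0.3,0,0,0,0]]]'
python3 -c "
from h import *
rows((460.4,-223.6,104),0.595)"
```

```text
clock: 4.15
eef_pos: [463.3, -232.8, 109.9]
tool_rot: [-3.128, -0.038, -0.998]
force: [-0.4, -0.4, -0.7]
width: 36.5
clock: 4.65
eef_pos: [513.6, -206.9, 117.1]
tool_rot: [-3.125, -0.046, -1.005]
force: [1.5, -0.2, 1.0]
width: 36.2
shift(tool,u30) [-0.5   1.8   0.38] |mm| 57 turn u6 [-0.15 -0.44 -0.27] q7 -1.95
```

```bash
cat > post.py <<'E'
from fit2 import *
p,c,h,S,V=shot('wrist')
X=cc(((h<6)|(h>172))&(S>150)&(c[...,2]>122)&(c[...,2]<145),c);q=X.mean(0)
s=ctrl.read_state();R=Ro.from_euler('xyz',s['tool_rot']).as_matrix()
print('post',q.round(1),len(X),'rel tool',(R.T@(q-s['eef_pos'])).round(1),'phi from fwd',round(np.pi-0.576-np.arctan2(q[1]+271.3,q[0]-537.5),3),'F',s['force'].round(1))
rows((q[0],q[1],104),0.595)
cv2.imwrite('pics/w2.png',p['color'][...,::-1])
E
python3 post.py
```

```text
post [ 492.2 -228.5  128. ] 29 rel tool [  7.4  32.5 -11.2] phi from fwd 0.181 F [3.  0.9 0.4]
shift(tool,u30) [0.21 1.1  0.43] |mm| 36 turn u6 [-0.18 -0.44 -0.25] q7 -1.95
```

View pics/w2.png

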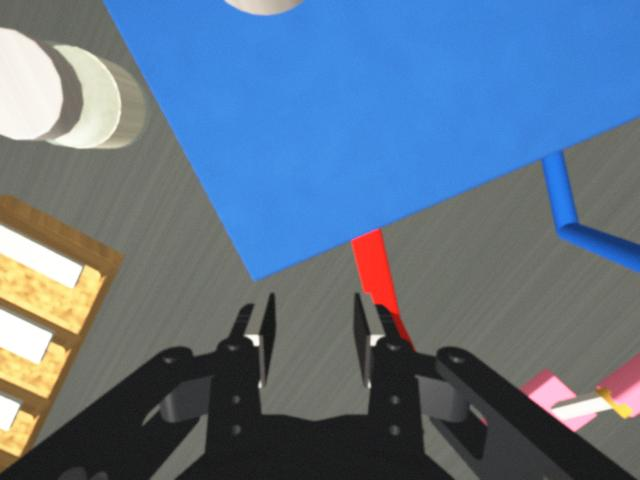

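```bash
cat > post2.py <<'E'
from fit2 import *
s=ctrl.read_state();R=Ro.from_euler('xyz',s['tool_rot']).as_matrix()
for n in('scene','side'):
    p,c,h,S,V=shot(n)
    m=((h<6)|(h>172))&(S>150)&(c[...,2]>70)&(c[...,2]<150)&(np.hypot(c[...,0]-500,c[...,1]+220)<100)
    X=c[m];T=X[X[:,2]>112]
    for nm,Q in(('post',T),('all',X)):
        if len(Q): q=Q.mean(0);print(n,nm,q.round(1),len(Q),'rel tool',(R.T@(q-s['eef_pos'])).round(1),'phi',round(np.pi-0.576-np.arctan2(q[1]+271.3,q[0]-537.5),3))
E
python3 post2.py
```

```text
scene all [ 500.6 -236.4   91.6] 40 rel tool [16.9 30.4 25.8] phi 0.181
side post [ 470.  -206.3  125.5] 55 rel tool [-23.4  39.3 -10.3] phi 0.191
side all [ 486.6 -221.6  102.3] 210 rel tool [-2.7 34.  14.1] phi 0.197
```

```bash
python3 -m crank '[[[0,-0.3,-0.3,0,-0.2,0],[0,0,-0.7,-0.1,-0.25,-0.3],[0,0,-0.7,-0.1,0,-0.4],[0,0.3,-0.5,0,0,-0.4],[-0.3,0.6,0,0,0,-0.2],[-0.3,0.6,0,0,0,0],[0,0,0,0,0,0]]]'
python3 -c "
from h import *
rows((471,-207,180),0.475)"
```

```text
clock: 5.38
eef_pos: [469.4, -216.1, 185.1]
tool_rot: [3.131, 0.009, -0.859]
force: [-1.5, -0.7, -0.8]
width: 36.4
shift(tool,u30) [-0.19 -0.24  0.17] |mm| 11 turn u6 [0.11 0.07 2.26] q7 -1.84
```

```bash
python3 -m crank '[[[-0.15,-0.2,0,0.1,0.07,0.8],[-0.1,-0.1,0.1,0,0,0.8],[0,0,0.1,0,0,0.7],[0,0,0,0,0,0]]]'
python3 post.py;  python3 -c "
from h import *
rows((471,-207,180),0.475)"
```

```text
clock: 5.72
eef_pos: [469.7, -205.5, 179.7]
tool_rot: [-3.141, 0.001, -1.116]
force: [-1.0, -0.2, 0.4]
width: 36.2
post [ 470.5 -212.2  131.7] 612 rel tool [ 6.3  2.5 48.2] phi from fwd 0.147 F [-0.1 -0.2 -0.4]
shift(tool,u30) [0.21 0.08 2.53] |mm| 76 turn u6 [-0.01  0.01 -1.31] q7 -2.04
shift(tool,u30) [ 0.06 -0.01 -0.01] |mm| 2 turn u6 [-0.01  0.01 -0.16] q7 -2.04
```

```bash
python3 -m crank '[[[0.1,0.05,0.5,0,0,0],[0,0,0.5,0,0,0],[0,0,0.5,0,0,0],[0,0,0.5,0,0,0],[0,0,0.4,0,0,0],[0,0,0,0,0,0]]]'
python3 post.py
```

```text
clock: 6.27
eef_pos: [472.5, -209.8, 106.4]
tool_rot: [-3.138, -0.002, -1.098]
force: [-0.5, 0.4, -0.1]
width: 35.8
post [ 470.9 -212.8  131.1] 1468 rel tool [  1.5   2.9 -23.8] phi from fwd 0.145 F [-0.   0.2  0.8]
shift(tool,u30) [0.05 0.1  0.11] |mm| 5 turn u6 [-0.04 -0.03 -1.17] q7 -1.97
```

Straddled properly; push in shorter bites.

```bash
python3 -m crank '[[[0,-0.25,0.05,0,0,0],[0,-0.25,0,0,0,0],[0,-0.25,0,0,0,0],[0,-0.25,0,0,0,0]]]'
python3 post.py
```

```text
clock: 6.65
eef_pos: [498.9, -196.3, 107.4]
tool_rot: [-3.14, -0.0, -1.099]
force: [-2.9, -0.2, -0.9]
width: 36.8
post [ 488.9 -197.8  130.9] 1475 rel tool [ -3.2  12.  -23.5] phi from fwd 0.411 F [1.  1.2 0.3]
shift(tool,u30) [-0.11  0.4   0.11] |mm| 13 turn u6 [-0.04 -0.01 -1.16] q7 -2.01
```

```bash
python3 -m crank '[[[-0.05,-0.25,0.03,0,0,0],[0,-0.25,0,0,0,0],[0,-0.25,0,0,0,0],[0,-0.25,0,0,0,0]]]'
python3 post.py
```

```text
clock: 7.03
eef_pos: [530.7, -180.0, 107.9]
tool_rot: [-3.136, -0.005, -1.096]
force: [-1.2, -2.2, -0.7]
width: 36.5
post [ 522.1 -184.6  131. ] 1470 rel tool [  0.3  11.9 -23.2] phi from fwd 0.819 F [ 0.4 -0.4  0.1]
shift(tool,u30) [0.01 0.4  0.13] |mm| 13 turn u6 [-0.07 -0.06 -1.13] q7 -2.06
```

```bash
python3 -m crank '[[[0,-0.12,0,0,0,0],[0,-0.12,0,0,0,0],[0,-0.12,0,0,0,0]]]'
python3 post.py
python3 -m crank '[[[0,-0.15,0,0,0,0],[0,-0.2,0,0,0,0],[0,0,0,0,0,0]]]'
python3 post.py
```

```text
clock: 7.33
eef_pos: [533.7, -178.6, 107.5]
tool_rot: [3.133, -0.002, -1.098]
force: [-7.6, -5.2, 4.9]
width: 36.1
post [ 525.6 -183.9  131.1] 1473 rel tool [  1.1   9.8 -23.5] phi from fwd 0.859 F [-7.7 -3.4  5.4]
shift(tool,u30) [0.04 0.32 0.12] |mm| 10 turn u6 [ 0.09 -0.01 -1.16] q7 -2.08
clock: 7.63
eef_pos: [532.1, -179.5, 107.1]
tool_rot: [3.114, 0.004, -1.105]
force: [0.1, -0.4, -0.7]
width: 36.2
post [ 525.6 -184.   131. ] 1480 rel tool [  0.8   8.8 -23.6] phi from fwd 0.86 F [-1.2 -0.6 -1.6]
shift(tool,u30) [0.03 0.27 0.11] |mm| 9 turn u6 [ 0.25  0.05 -1.23] q7 -2.09
```

```bash
python3 -m crank '[[[0,0.27,-0.3,0.2,0,0],[0,0,-0.9,0,0,0],[0,0,-1,0,0,-0.3],[0,0,-1,0,0,-1],[0,0,-1,0,0,-1],[0,0,-1,0,0,-1],[0,0,0,0,0,-1],[0,0,0,0,0,-0.6],[0,0,0,0,0,0]]]'
python3 -c "
from h import *
rows((457,-353,255),0.995)"
```

```text
clock: 8.43
eef_pos: [534.8, -178.2, 273.3]
tool_rot: [-3.133, -0.006, -0.562]
force: [-0.2, -0.7, -0.3]
width: 36.6
shift(tool,u30) [0.9  6.32 0.56] |mm| 192 turn u6 [-0.08 -0.06  0.13] q7 -1.72
```

```bash
python3 -m crank '[[[0.1,0.7,0,0,0,0.1],[0.1,0.8,0,0,0,0],[0.1,0.8,0,0,0,0],[0.1,0.8,0.1,0,0,0],[0.1,0.8,0.1,0,0,0],[0.1,0.8,0.1,0,0,0],[0.1,0.8,0.1,0,0,0],[0.2,0.7,0.1,0,0,0],[0,0,0,0,0,0]]]' -1
python3 - <<'E'
from fit2 import *
rows((456,-351,200),0.995)
p,c,h,S,V=shot('wrist');cv2.imwrite('pics/w3.png',p['color'][...,::-1])
o=np.array([546.8,-348.8]);x=np.array([.8387,-.5447]);y=np.array([.5447,.8387])
for nm,m in(('grip',(h>4)&(h<17)&(S>150)&(c[...,2]>174)),('trig',(V<70)&(c[...,2]>168)&(c[...,2]<190))):
    d=(c[...,:2]-o);sx=d@x;sy=d@y
    k=m&(sx<-55)&(sx>-100)&(abs(sy+55)<60);print(nm,k.sum(),'x',np.percentile(sx[k],[2,98]).round(),'y',np.percentile(sy[k],[2,50,98]).round(1),'z',np.median(c[...,2][k]))
E
```

```text
clock: 9.18
eef_pos: [461.5, -349.2, 254.0]
tool_rot: [-3.123, -0.012, -0.579]
force: [0.4, -0.9, 0.3]
width: 85.5
shift(tool,u30) [-0.14  0.19  1.8 ] |mm| 54 turn u6 [-0.18 -0.11 -0.03] q7 -1.37
grip 216 x [-99. -57.] y [-58.  -56.6 -55.5] z 178.87715600703808
trig 810 x [-95. -56.] y [-81.7 -76.9 -72.6] z 175.8133855130755
```

View pics/w3.png

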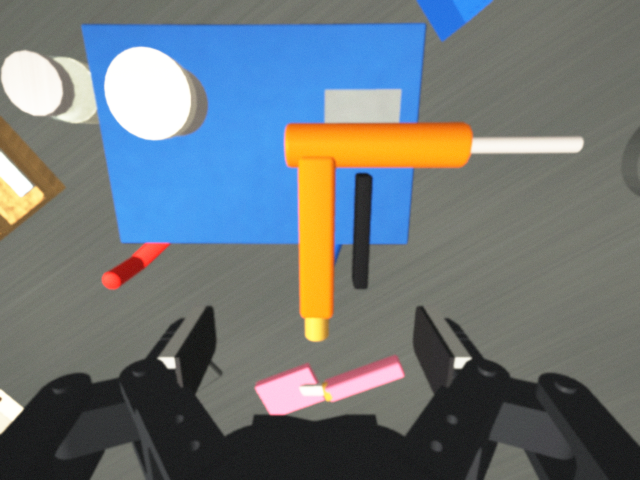

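The lever is swung to the left at (135,265). The grip is centred at column 317 and the trigger at column 362, both between the open fingers, which matches the station fit. Descend.

```bash
python3 -m crank '[[[-0.1,0.15,0.4,-0.15,-0.1,0],[0,0.05,0.6,0,0,0],[0,0,0.6,0,0,0],[0,0,0.6,0,0,0],[0,0,0.2,0,0,0],[0,0,0,0,0,0]]]'
python3 -c "
from h import *
rows((455,-352.4,146),0.995)"
```

```text
clock: 9.73
eef_pos: [461.3, -342.7, 175.9]
tool_rot: [-3.135, 0.002, -0.574]
force: [0.2, 0.1, -1.2]
width: 85.3
shift(tool,u30) [0.   0.39 0.99] |mm| 32 turn u6 [-0.06  0.02  0.02] q7 -1.36
```

```bash
python3 -m crank '[[[0,0.35,0,0,0,0],[0,0.05,0.5,0,0,0],[0,0,0.5,0,0,0],[0,0,0,0,0,0]]]'
python3 -c "
from h import *
rows((455,-352.4,146),0.995)"
```

```text
clock: 10.07
eef_pos: [456.7, -353.1, 147.2]
tool_rot: [-3.136, -0.002, -0.57]
force: [0.0, 0.2, -0.9]
width: 85.2
shift(tool,u30) [-0.06  0.01  0.04] |mm| 2 turn u6 [-0.06 -0.02  0.05] q7 -1.33
```

```bash
python3 -m crank '[[[0,0,0,0,0,0],[0,0,0,0,0,0],[0,0,0,0,0,0],[0,0,0,0,0,0],[0,0,0,0,0,0],[0,0,0,0,0,0]]]' 1
python3 -m crank '[[[0,0,0,0,0,0],[0,0,0,0,0,0],[0,0,0,0,0,0]]]'; python3 post2.py
```

```text
clock: 10.57
eef_pos: [457.7, -354.4, 152.0]
tool_rot: [-3.135, -0.007, -0.574]
force: [1.5, -1.0, -9.9]
width: 35.9
clock: 10.82
eef_pos: [457.6, -354.4, 151.9]
tool_rot: [-3.135, -0.007, -0.574]
force: [0.9, 1.6, -2.4]
width: 36.0
scene post [ 526.1 -179.5  127.6] 42 rel tool [ -37.7 -183.9   25.2] phi 0.871
scene all [ 527.2 -189.1  104.9] 125 rel tool [ -31.7 -176.3   48. ] phi 0.871
side post [ 523.9 -177.1  126.8] 58 rel tool [ -40.8 -184.7   26. ] phi 0.852
side all [ 524.5 -187.3  112.3] 114 rel tool [ -34.9 -176.4   40.6] phi 0.841
```

```bash
python3 -m crank '[[[0,0,0,0,0,0],[0,0,0,0,0,0],[0,0,0,0,0,0],[0,0,0,0,0,0],[0,0,0,0,0,0],[0,0,0,0,0,0],[0,0,0,0,0,0],[0,0,0,0,0,0],[0,0,0,0,0,0],[0,0,0,0,0,0],[0,0,0,0,0,0],[0,0,0,0,0,0]]]'
python3 -m crank '[[[0,0,0,0,0,0],[0,0,0,0,0,0],[0,0,0,0,0,0],[0,0,0,0,0,0],[0,0,0,0,0,0],[0,0,0,0,0,0],[0,0,0,0,0,0],[0,0,0,0,0,0],[0,0,0,0,0,0]]]'
python3 -m crank '[[[0,0,0,0,0,0],[0,0,0,0,0,0],[0,0,0,0,0,0],[0,0,0,0,0,0],[0,0,0,0,0,0],[0,0,0,0,0,0]]]' -1
python3 -m crank '[[[0,0,-0.4,0,0,0],[0,0,-0.8,0,0,0],[0,0,-0.9,0,0,0],[0,0,-0.9,0,0,0],[0,0,-0.9,0,0,0],[0,0,0,0,0,0]]]'
python3 - <<'E'
from fit2 import *
s=shot('side');pads(s,[(375,270),(465,275),(580,330),(668,340)])
p,c,h,S,V=shot('wrist')
o=np.array([546.8,-348.8]);x=np.array([.8387,-.5447]);y=np.array([.5447,.8387])
d=(c[...,:2]-o);sx=d@x;sy=d@y
k=(V<70)&(c[...,2]>168)&(c[...,2]<190)&(sx<-55)&(sx>-100)&(abs(sy+55)<60);print('trig',k.sum(),'y',np.percentile(sy[k],[2,50,98]).round(1))
for t in((368,209,260),):rows(t,0)
E
```

```text
clock: 11.92
eef_pos: [457.7, -354.4, 152.0]
tool_rot: [-3.135, -0.007, -0.574]
force: [0.9, 0.8, -3.4]
width: 36.3
clock: 12.67
eef_pos: [457.7, -354.4, 152.0]
tool_rot: [-3.135, -0.007, -0.574]
force: [0.9, 0.4, -4.2]
width: 36.3
clock: 13.17
eef_pos: [456.8, -357.9, 153.7]
tool_rot: [-3.138, -0.01, -0.574]
force: [0.1, -1.5, -0.3]
width: 85.4
clock: 13.67
eef_pos: [456.2, -355.2, 274.7]
tool_rot: [-3.136, -0.006, -0.571]
force: [-0.1, -1.3, 0.1]
width: 85.5
(375, 270) plate [396.68  285.668  95.188 111.449   1.411] h [366.    190.65   95.905  20.686] yaw 1.258 pca 1.505
(465, 275) plate [422.101 272.717  81.393  65.533   1.399] h [412.578 184.129  59.935  20.619] yaw 1.464 pca 1.478
(580, 330) plate [5.65812e+02 3.60788e+02 5.44580e+01 7.94910e+01 1.40000e-02] h [567.346 255.86   19.643  92.307] yaw 1.585 pca 1.586
(668, 340) plate [6.51853e+02 3.70243e+02 5.45550e+01 7.92250e+01 5.60000e-02] h [656.81  265.057  19.791  95.425] yaw 1.618 pca 1.63
trig 677 y [-81.8 -77.  -72.7]
shift(tool,u30) [-12.56 -14.21   0.45] |mm| 569 turn u6 [-0.05  0.04  9.55] q7 -1.37
```

```bash
python3 -m crank '[[[0,0,-0.9,0,0,-0.9],[0,0,-0.9,0,0,-0.9],[0,0,0,0,0,-0.9],[0,0,0,0,0,-0.9],[0,0,0,0,0,-0.9],[0,0,0,0,0,-0.9],[0,0,0,0,0,0]]]'
python3 -m crank '[[[0.3,-0.8,0,0,0,0],[0.4,-1,0,0,0,0],[0.4,-1,0,0,0,0],[0.4,-1,0,0,0,0],[0.4,-1,0,0,0,0],[0.4,-1,0,0,0,0],[0.4,-1,0,0,0,0],[0.4,-1,0,0,0,0],[0.4,-1,0,0,0,0],[0.4,-1,0,0,0,0],[0.3,-1,0,0,0,0],[0,-1,0,0,0,0]]]'
python3 -c "
from h import *
rows((580,35,330),-1.5708)"
```

```text
clock: 14.35
eef_pos: [452.0, -348.6, 318.1]
tool_rot: [-3.125, 0.009, 0.025]
force: [0.3, -0.1, 0.9]
width: 85.4
clock: 15.35
eef_pos: [573.7, 14.5, 306.7]
tool_rot: [-3.123, 0.035, -0.028]
force: [0.7, -0.3, 0.1]
width: 85.1
shift(tool,u30) [ 0.16 -0.7  -0.77] |mm| 32 turn u6 [-0.18  0.33 -0.27] q7 -1.62
```

```bash
python3 -m crank '[[[0,-0.4,-0.4,-0.15,0.3,-0.25],[0.1,-0.3,-0.4,0,0,0],[0,0,0,0,0,0],[0,0,0,0,0,0]]]'
cat > rack.py <<'E'
from fit2 import *
p,c,h,S,V=shot('wrist');cv2.imwrite('pics/w4.png',p['color'][...,::-1])
X=cc((c[...,2]>37)&(c[...,2]<52)&(c[...,0]>600),c);print('rack all',rect(X),len(X))
# lips: bright, unsaturated
m=(S<60)&(V>150)&(c[...,2]>36)&(c[...,2]<52)&(c[...,0]>600)&(c[...,0]<780)
n,l,st,_=cv2.connectedComponentsWithStats(m.astype(np.uint8),connectivity=4)
for k in range(1,n):
    if st[k,4]>150: print('lip',rect(c[l==k]),st[k,4],c[l==k][:,2].mean().round(1),st[k,:4])
E
python3 rack.py
```

```text
clock: 15.68
eef_pos: [575.1, 48.2, 325.3]
tool_rot: [-3.133, 0.014, 0.005]
force: [-0.8, 0.0, -0.0]
width: 85.5
rack all [6.80797e+02 3.00010e+01 1.00354e+02 2.89515e+02 3.10000e-02] 10915
lip [ 6.86738e+02 -1.04802e+02  7.97130e+01  1.97950e+01  2.70000e-02] 1281 42.0 [440  60  24  77]
lip [ 6.85032e+02 -3.97810e+01  7.94720e+01  2.80870e+01  2.90000e-02] 1855 42.1 [381  62  28  76]
lip [6.82804e+02 2.99570e+01 7.96020e+01 2.72900e+01 1.50000e-02] 1790 42.0 [321  64  25  76]
lip [6.80791e+02 9.98190e+01 7.95470e+01 2.81510e+01 4.00000e-02] 1793 42.0 [257  66  29  75]
lip [6.77992e+02 1.65151e+02 8.12540e+01 1.84660e+01 2.40000e-02] 1209 42.0 [204  67  24  77]
lip [ 6.89935e+02 -1.96692e+02  5.51700e+01  2.48780e+01  1.48000e-01] 426 44.2 [521  67  30  54]
```

View pics/w4.png

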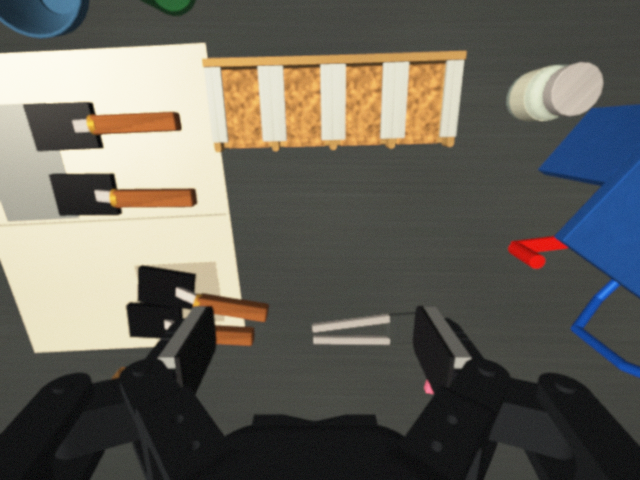

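Wrist view: rack lips at columns 215–452, rows 55–145, with their mouths towards the robot. The jar (555,90) and the shut red lever (530,250) stand well. One paddle was knocked and now lies beside another, at (165,285) and (150,320). The two upper paddles, (65,125) and (85,193), are free, so I start with those.

```bash
python3 -m crank '[[[0.3,-0.9,0.3,0,0,0],[0.4,-1,0.4,0,0,0],[0.4,-1,0.4,0,0,0],[0.4,-1,0.4,0,0,0],[0.4,-1,0.4,0,0,0],[0.3,-1,0.4,0,0,0],[0.3,-1,0.4,0,0,0],[0.3,-0.8,0.4,0,0,0]]]' -0.2
python3 -m crank '[[[0,0,0,0,0,-1],[0,0,0,0,0,-1],[0,0,0,0,0,-1],[0,0,0,0,0,-1],[0,0,0,0,0,-1],[0,0,0,0,0,-1],[0,0,0,0,0,-1],[0,0,0,0,0,-1],[0,0,0,0,0,-1],[0,0,0,0,0,-1],[0,0,0,0,0,-1],[0,0,0,0,0,-1]]]'
python3 -c "
from h import *
rows((656,285,160),0.05)"
```

```text
clock: 16.4
eef_pos: [665.7, 259.9, 222.8]
tool_rot: [3.134, 0.017, -0.039]
force: [1.5, -0.0, 0.0]
width: 51.4
clock: 17.4
eef_pos: [663.7, 240.8, 197.1]
tool_rot: [-3.106, 0.04, 1.249]
force: [0.2, -0.5, -0.3]
width: 51.3
shift(tool,u30) [ 1.37 -0.67  1.21] |mm| 58 turn u6 [-0.41  0.32 -3.55] q7 -0.88
```

```bash
python3 -m crank '[[[0.2,-0.2,-0.2,-0.2,0.15,-0.9],[0.2,-0.1,0,-0.2,0.15,-0.9],[0.1,0,0,0,0,-0.9],[0,0,0,0,0,-0.8],[0,0,0,0,0,0]]]'
cat > hand.py <<'E'
import sys
from fit2 import *
def hand(seed,zt,r=75):
    p,c,h,S,V=shot('wrist')
    m=(h<16)&(S>100)&(c[...,2]>36)&(c[...,2]<52);Y=cc(m,c,seed,r)
    if len(Y)<50: print('no handle');return
    q=rect(Y);X=cc((V<75)&(S<110)&(c[...,2]>4)&(c[...,2]<24),c,seed,140);b=rect(X)
    if q[2]>q[3]: a=q[4];L,W=q[2],q[3]
    else: a=q[4]+np.pi/2;L,W=q[3],q[2]
    ax=np.array([np.cos(a),np.sin(a)]); 
    if ax[1]<0: ax=-ax
    yaw=np.arctan2(ax[1],ax[0]);ce=q[:2]
    # far (blade) end is seen: grip point 30 mm behind handle front end (x=-55)
    t=(Y[:,:2]-ce)@ax; front=ce+ax*np.percentile(t,99.5)
    g1=front-30*ax;bc=b[:2];g2=bc-85*ax
    print('handle',q[:4],'yaw',round(yaw,3),'z',np.median(Y[:,2]).round(1),'plate',b,'grip from front',g1.round(1),'from plate',g2.round(1))
    lat=ce+ax*((g1-ce)@ax)   # on handle axis
    rows((lat[0],lat[1],zt),yaw-np.pi/2);return lat,yaw
hand((float(sys.argv[1]),float(sys.argv[2])),float(sys.argv[3]))
E
python3 hand.py 656 275 100
```

```text
clock: 17.82
eef_pos: [659.5, 244.6, 195.2]
tool_rot: [-3.135, 0.014, 1.62]
force: [0.1, -0.4, 0.1]
width: 51.6
handle [659.44  263.958  20.912  97.792] yaw 1.624 z 41.9 plate [6.53888e+02 3.69014e+02 5.44020e+01 7.76130e+01 5.00000e-02] grip from front [658.5 281.9] from plate [658.4 284.1]
shift(tool,u30) [1.3  0.04 3.15] |mm| 102 turn u6 [-0.07  0.14 -0.07] q7 -0.59
```

```bash
python3 -m crank '[[[0.5,0,0.3,-0.1,0.15,0],[0.6,0,0.6,0,0,0],[0.3,0.03,0.7,0,0,0],[0,0,0.7,0,0,0],[0,0,0.6,0,0,0],[0,0,0,0,0,0]]]'
python3 hand.py 658 275 16
```

```text
clock: 18.37
eef_pos: [662.3, 278.6, 102.3]
tool_rot: [3.137, 0.003, 1.586]
force: [-0.4, -0.3, 0.4]
width: 51.5
handle [659.406 264.072  21.259  98.356] yaw 1.622 z 41.9 plate [6.53709e+02 3.68822e+02 5.48450e+01 7.86100e+01 4.60000e-02] grip from front [658.5 282. ] from plate [658.  283.9]
shift(tool,u30) [ 0.12 -0.17  2.93] |mm| 88 turn u6 [ 0.06  0.02 -0.35] q7 -0.68
```

```bash
python3 -m crank '[[[0.1,-0.15,0.5,0,0,-0.35],[0,0,0.6,0,0,0],[0,0,0.6,0,0,0],[0,0,0.6,0,0,0],[0,0,0.4,0,0,0],[0,0,0.1,0,0,0]]]'
python3 hand.py 658 275 16
```

```text
clock: 18.92
eef_pos: [667.2, 279.2, 25.6]
tool_rot: [3.122, 0.0, 1.608]
force: [-0.4, 0.1, 0.4]
width: 51.0
handle [659.053 270.942  21.413  84.661] yaw 1.623 z 41.9 plate [6.53719e+02 3.67815e+02 5.54730e+01 7.70420e+01 5.30000e-02] grip from front [658.5 282.5] from plate [658.1 282.9]
shift(tool,u30) [ 0.12 -0.3   0.32] |mm| 14 turn u6 [ 0.19  0.   -0.14] q7 -0.7
```

```bash
python3 -m crank '[[[0.1,-0.25,0,0.2,0,-0.15],[0,-0.05,0.2,0,0,0],[0,0,0.1,0,0,0],[0,0,0,0,0,0]]]'
python3 -c "
from h import *
rows((658.5,282.5,16),1.622-1.5708)"
```

```text
clock: 19.3
eef_pos: [660.0, 282.9, 20.2]
tool_rot: [3.139, -0.002, 1.623]
force: [-0.6, 0.0, -0.0]
width: 51.5
shift(tool,u30) [-0.01 -0.05  0.14] |mm| 5 turn u6 [ 0.02 -0.02  0.01] q7 -0.68
```

```bash
python3 -m crank '[[[0,-0.05,0.12,0,0,0],[0,0,0,0,0,0]]]'
python3 -m crank '[[[0,0,0,0,0,0],[0,0,0,0,0,0],[0,0,0,0,0,0],[0,0,0,0,0,0],[0,0,0,0,0,0],[0,0,0,0,0,0]]]' 1
python3 -m crank '[[[0,0,-0.2,0,0,0],[0,0,-0.4,0,0,0],[0,0,-0.6,0,0,0],[0,0,-0.6,0,0,0],[0,0,-0.6,0,0,0],[0,0,0,0,0,0]]]'
python3 -c "
from h import *
rows((598.9-40,137.5-5,95),-1.5708+0.031)"
```

```text
clock: 19.47
eef_pos: [658.9, 283.1, 17.3]
tool_rot: [3.138, -0.003, 1.623]
force: [-0.1, 0.7, -0.7]
width: 51.1
clock: 19.97
eef_pos: [659.0, 283.4, 18.0]
tool_rot: [3.137, -0.003, 1.623]
force: [-0.5, 0.2, 0.9]
width: 21.2
clock: 20.47
eef_pos: [657.2, 281.8, 93.5]
tool_rot: [3.141, 0.0, 1.623]
force: [0.8, 1.3, -0.8]
width: 20.9
shift(tool,u30) [-4.8  -3.53 -0.05] |mm| 179 turn u6 [ -0.     0.   -14.79] q7 -0.66
```

```bash
cat >> h.py <<'E'
def go(tp,yaw):
    "as rows, but for a definite tool yaw"
    s=ctrl.read_state();R=Ro.from_euler('xyz',s['tool_rot']).as_matrix();T=Ro.from_euler('xyz',[np.pi,0,yaw]).as_matrix()
    d=np.array(tp)-s['eef_pos'];print('shift',np.round(R.T@d/30,2),'turn',np.round(np.degrees(Ro.from_matrix(R.T@T).as_rotvec())/6,2),'world d',d.round(1),'w',round(s['width'],1),'q7',round(s['qpos'][6],2))
RX=np.array([.9995,.031]);RY=np.array([-.031,.9995]);RO=np.array([682.8,30.])
def slot(k,back,z,dy=0): 
    "TCP target: grip point of a paddle `back` mm short of home in slot k"
    q=RO+RY*(-105+70*k+dy)-RX*(85+back);go((q[0],q[1],z),.031)
E
python3 -m crank '[[[-0.8,-0.3,-0.2,0,0,0],[-1,-0.4,-0.2,0,0,0],[-1,-0.4,0,0,0,0],[-1,-0.4,0,0,0,0],[-1,-0.4,0,0,0,0],[-1,-0.4,0,0,0,0],[-1,-0.4,0,0,0,0],[-1,-0.4,0,0,0,0],[-1,-0.4,0,0,0,0],[-1,-0.4,0,0,0,0],[-1,-0.4,0,0,0,0],[-0.6,-0.2,0,0,0,0]]]'
python3 -m crank '[[[0,0,0,0,0,0.7],[0,0,0,0,0,1],[0,0,0,0,0,1],[0,0,0,0,0,1],[0,0,0,0,0,1],[0,0,0,0,0,1],[0,0,0,0,0,1],[0,0,0,0,0,1],[0,0,0,0,0,1],[0,0,0,0,0,1],[0,0,0,0,0,1],[0,0,0,0,0,1]]]'
python3 -c "
from h import *
slot(0,105,80)"
```

```text
clock: 21.47
eef_pos: [535.6, -73.2, 103.6]
tool_rot: [3.136, -0.007, 1.635]
force: [-0.2, -0.2, -2.6]
width: 21.1
clock: 22.47
eef_pos: [530.1, -85.1, 102.4]
tool_rot: [-3.139, -0.002, 0.336]
force: [-0.2, -0.2, -1.8]
width: 21.0
shift [-1.02 -0.51  0.75] turn [-0.03 -0.01  2.91] world d [-33.9   4.3 -22.4] w 21.0 q7 -1.15
```

```bash
python3 -m crank '[[[-0.4,-0.2,0.1,0,0,0.9],[-0.4,-0.2,0.3,0,0,0.9],[-0.2,-0.1,0.3,0,0,0.9],[0,0,0.2,0,0,0.2],[0,0,0,0,0,0]]]'
cat > held.py <<'E'
import sys
from fit2 import *
s=ctrl.read_state();e=s['eef_pos'];y=Ro.from_euler('xyz',s['tool_rot']).as_matrix()[:,0]
for n in('scene','side','wrist'):
    p,c,h,S,V=shot(n)
    d=c-e;f=d[...,:2]@y[:2];l=-d[...,0]*y[1]+d[...,1]*y[0]
    m=(V<70)&(S<120)&(f>43)&(f<135)&(abs(l)<45)&(c[...,2]>e[2]-35)&(c[...,2]<e[2]+25)
    X=cc(m,c)
    if len(X)<30: print(n,len(X));continue
    F=(X-e)[:,:2]@y[:2];L=-(X-e)[:,0]*y[1]+(X-e)[:,1]*y[0]
    k=np.polyfit(F,X[:,2],1);r=rect(X)
    print(n,len(X),'fwd',np.percentile(F,[1,99]).round(1),'lat',np.percentile(L,[1,99]).round(1),'ztop at grip+45,+125 rel tcp',(np.polyval(k,[45,125])-e[2]).round(1),'rect',r)
E
python3 held.py;python3 -c "
from h import *
slot(0,105,41)"
```

```text
clock: 22.88
eef_pos: [497.5, -77.4, 74.9]
tool_rot: [-3.139, -0.004, 0.016]
force: [0.7, 0.3, -2.4]
width: 20.7
scene 514 fwd [ 48.5 126.5] lat [-25.8  28.5] ztop at grip+45,+125 rel tcp [-6.5 -7.5] rect [ 5.83662e+02 -7.49860e+01  8.35460e+01  5.65480e+01  1.80000e-02]
side 560 fwd [ 46.4 123.6] lat [-26.8  30.7] ztop at grip+45,+125 rel tcp [-6.7 -6.4] rect [ 5.82504e+02 -7.44140e+01  7.82730e+01  6.08180e+01  3.40000e-02]
wrist 12684 fwd [ 48.4 114.2] lat [-26.3  26.9] ztop at grip+45,+125 rel tcp [-5.1 -5.2] rect [ 5.84487e+02 -7.53790e+01  7.92990e+01  5.49380e+01  2.50000e-02]
shift [-0.1   0.11  1.16] turn [-0.02 -0.06 -0.14] world d [ -2.8  -3.1 -35. ] w 20.5 q7 -1.37
```

```bash
python3 -m crank '[[[-0.1,0.1,0.4,0,0,-0.15],[0,0,0.5,0,0,0],[0,0,0.2,0,0,0],[0,0,0,0,0,0]]]'
python3 -c "
from h import *
slot(0,85,41)"
```

```text
clock: 23.37
eef_pos: [501.3, -81.7, 44.3]
tool_rot: [-3.14, -0.015, 0.037]
force: [-0.2, -1.1, -1.2]
width: 20.8
shift [ 0.49 -0.03  0.12] turn [-0.02 -0.15  0.06] world d [14.9  1.5 -3.3] w 20.8 q7 -1.35
```

```bash
python3 -m crank '[[[0.2,-0.03,0.1,0,-0.15,0.06],[0.2,0,0,0,0,0],[0.1,0,0,0,0,0],[0,0,0,0,0,0]]]'
python3 -c "
from h import *
slot(0,60,41)"; python3 held.py
```

```text
clock: 23.7
eef_pos: [518.9, -80.9, 42.9]
tool_rot: [-3.14, -0.002, 0.032]
force: [-0.3, -0.1, -1.2]
width: 20.5
shift [ 0.74 -0.02  0.07] turn [-0.02 -0.02  0.01] world d [22.3  1.4 -1.9] w 20.5 q7 -1.36
scene 460 fwd [ 49.2 124.9] lat [-24.3  28.7] ztop at grip+45,+125 rel tcp [-7.  -7.1] rect [ 6.05101e+02 -7.62340e+01  8.21590e+01  5.53160e+01  5.70000e-02]
side 511 fwd [ 45.4 120.7] lat [-26.8  31.3] ztop at grip+45,+125 rel tcp [-7.4 -6.3] rect [ 6.02491e+02 -7.51120e+01  7.62140e+01  6.06040e+01  6.60000e-02]
wrist 13306 fwd [ 46.3 110.1] lat [-26.2  27. ] ztop at grip+45,+125 rel tcp [-6.1 -6.6] rect [ 5.98999e+02 -7.76300e+01  6.96970e+01  5.47530e+01  3.90000e-02]
```

```bash
python3 -m crank '[[[0.3,0,0.05,0,0,0],[0.3,0,0,0,0,0],[0.2,0,0,0,0,0],[0,0,0,0,0,0]]]'
python3 -c "
from h import *
slot(0,30,41)"
python3 -m crank '[[[0.3,0,0,0,0,0],[0.3,0,0,0,0,0],[0.2,0,0,0,0,0],[0,0,0,0,0,0]]]'
python3 -c "
from h import *
slot(0,0,40)"
```

```text
clock: 24.18
eef_pos: [543.0, -80.2, 41.7]
tool_rot: [-3.139, -0.0, 0.031]
force: [0.6, 0.0, -1.5]
width: 20.6
shift [ 0.94 -0.03  0.02] turn [-0.02 -0.    0.  ] world d [28.1  1.7 -0.7] w 20.6 q7 -1.37
clock: 24.52
eef_pos: [569.0, -79.2, 41.4]
tool_rot: [-3.139, 0.0, 0.032]
force: [0.4, 0.7, -2.2]
width: 20.9
shift [ 1.07 -0.02  0.05] turn [-0.02  0.    0.01] world d [32.1  1.6 -1.4] w 20.9 q7 -1.37
```

Entering freely with no contact force, so I drive it to the stop.

```bash
python3 -m crank '[[[0.3,0,0,0,0,0],[0.3,0,0,0,0,0],[0.25,0,0,0,0,0],[0.1,0,0,0,0,0]]]'
python3 -c "
from h import *
slot(0,0,38)"
python3 -m crank '[[[0.15,0,0,0,0,0],[0.15,0,0,0,0,0],[0.15,0,0,0,0,0]]]'
python3 -c "
from h import *
slot(0,0,38)"
```

```text
clock: 24.85
eef_pos: [597.2, -78.2, 40.8]
tool_rot: [-3.139, 0.004, 0.032]
force: [0.6, 0.9, -1.8]
width: 20.8
shift [ 0.13 -0.02  0.09] turn [-0.02  0.04  0.01] world d [ 3.9  0.6 -2.8] w 20.8 q7 -1.38
clock: 25.1
eef_pos: [599.2, -77.2, 38.9]
tool_rot: [-3.136, 0.029, 0.03]
force: [-9.6, 1.9, 6.8]
width: 21.0
shift [0.06 0.02 0.03] turn [-0.06  0.28 -0.01] world d [ 1.9 -0.4 -0.9] w 21.0 q7 -1.38
```

```bash
python3 -m crank '[[[-0.02,0,0.04,0,0.25,0],[0,0,0.02,0,0,0]]]'
python3 -m crank '[[[0,0,0,0,0,0],[0,0,0,0,0,0],[0,0,0,0,0,0],[0,0,0,0,0,0]]]' -0.2
python3 -m crank '[[[0,0,-0.3,0,0,0],[0,0,-0.8,0,0,0],[-0.1,0,-1,0,0,0],[-0.2,0,-1,0,0,0],[-0.2,0,-1,0,0,0],[0,0,-0.6,0,0,0],[0,0,0,0,0,0]]]'
cat > chk.py <<'E'
from fit2 import *
def chk(n='wrist'):
    p,c,h,S,V=shot(n);d=c[...,:2]-RO;rx=d@RX;ry=d@RY
    for k in range(4):
        m=(abs(ry-(-105+70*k))<33)&(rx>-160)&(rx<45)
        X=(V<75)&(S<120)&m&(c[...,2]>22)&(c[...,2]<42);Y=(h<16)&(S>100)&(c[...,2]>52)&(c[...,2]<70)&m&(rx<-50)
        if X.sum()<100 or Y.sum()<100: print(n,'slot',k,'empty?',X.sum(),Y.sum());continue
        q=np.median(c[Y],0);a=cv2.fitLine(np.stack([rx[Y],ry[Y]],1).astype(np.float32),2,0,.01,.01).ravel()
        kz=np.polyfit(rx[Y],c[Y][:,2],1)[0]
        print(n,'slot',k,'plate rx',np.percentile(rx[X],[1,99]).round(1),'ry',np.percentile(ry[X],[2,98]).round(1)-(-105+70*k),'z',np.median(c[X][:,2]).round(1),'handle rx',np.percentile(rx[Y],[1,99]).round(1),'ry',(np.median(ry[Y])-(-105+70*k)).round(1),'yaw',round(a[1]/a[0],3),'pitch',round(kz,3),'z',q[2].round(1))
chk('scene');chk('side');chk()
E
python3 chk.py
python3 -c "
from fit2 import *
pads(shot('side'),[(375,270),(465,275),(580,330)])
go((567,245,200),1.586)"
```

```text
clock: 25.27
eef_pos: [597.4, -76.9, 37.4]
tool_rot: [-3.135, 0.006, 0.031]
force: [-4.3, -0.7, 8.1]
width: 20.9
clock: 25.6
eef_pos: [599.2, -77.2, 38.4]
tool_rot: [-3.136, 0.003, 0.03]
force: [0.1, 0.9, 0.2]
width: 51.0
clock: 26.18
eef_pos: [584.8, -78.5, 187.2]
tool_rot: [-3.136, 0.005, 0.03]
force: [1.1, 0.2, -0.3]
width: 51.0
scene slot 0 plate rx [-38.2  29.2] ry [-18.7  14.8] z 31.1 handle rx [-156.7  -61.5] ry 2.9 yaw -0.003 pitch 0.01 z 60.6
scene slot 1 empty? 0 0
scene slot 2 empty? 0 0
scene slot 3 empty? 0 0
side slot 0 plate rx [-41.9  35.5] ry [-23.3   9.3] z 32.4 handle rx [-156.5  -63.5] ry 6.8 yaw -0.003 pitch -0.002 z 60.9
side slot 1 empty? 0 0
side slot 2 empty? 0 0
side slot 3 empty? 0 0
wrist slot 0 plate rx [-39.3  37.2] ry [-19.6  19.9] z 32.1 handle rx [-154.1  -60. ] ry 1.0 yaw -0.002 pitch -0.001 z 61.9
wrist slot 1 empty? 0 0
wrist slot 2 empty? 0 0
wrist slot 3 empty? 0 0
(375, 270) plate [396.539 286.493  93.429 114.526   1.364] h [364.957 188.172  96.669  20.751] yaw 1.26 pca 1.506
(465, 275) plate [421.993 273.321  79.852  65.566   1.402] h [413.149 183.998  59.78   20.749] yaw 1.472 pca 1.478
(580, 330) plate [5.66288e+02 3.60665e+02 5.45520e+01 7.92950e+01 6.00000e-03] h [567.124 255.961  19.977  92.727] yaw 1.579 pca 1.589
shift [ -0.16 -10.78  -0.53] turn [ -0.16   0.06 -14.85] world d [-14.5 322.9  18.4] w 51.2 q7 -1.39
```

```bash
python3 -m crank '[[[0,-0.8,0,0,0,0],[0,-1,0,0,0,0],[0,-1,0,0,0,0],[0,-1,0,0,0,0],[0,-1,0,0,0,0],[0,-1,0,0,0,0],[0,-1,0,0,0,0],[0,-1,0,0,0,0],[0,-1,0,0,0,0],[0,-1,0,0,0,0],[0,-0.9,0,0,0,0]]]'
python3 -m crank '[[[0,0,0,0,0,-1],[0,0,0,0,0,-1],[0,0,0,0,0,-1],[0,0,0,0,0,-1],[0,0,0,0,0,-1],[0,0,0,0,0,-1],[0,0,0,0,0,-1],[0,0,0,0,0,-1],[0,0,0,0,0,-1],[0,0,0,0,0,-1],[0,0,0,0,0,-1],[0,0,0,0,0,-1]]]'
python3 -c "
from h import *
go((567,255,160),1.586)"
```

```text
clock: 27.3
eef_pos: [563.5, 243.8, 161.1]
tool_rot: [3.134, 0.05, 0.013]
force: [0.4, -0.5, 0.4]
width: 51.6
clock: 28.3
eef_pos: [546.4, 254.1, 134.9]
tool_rot: [-3.056, 0.039, 1.351]
force: [0.5, -0.3, -0.4]
width: 51.5
shift [ 0.15  0.59 -0.9 ] turn [-0.86  0.27 -2.25] world d [20.6  0.9 25.1] w 51.5 q7 -0.88
```

```bash
python3 -m crank '[[[0.1,0.3,-0.2,-0.45,0.15,-0.8],[0.05,0.3,-0.1,-0.4,0.1,-0.8],[0,0.05,0,0,0,-0.6],[0,0,0,0,0,0]]]'
python3 hand.py 567 270 80
```

```text
clock: 28.63
eef_pos: [563.4, 253.6, 133.9]
tool_rot: [-3.13, 0.009, 1.597]
force: [-0.3, 0.4, -0.6]
width: 51.4
handle [569.696 254.888  20.936  98.338] yaw 1.594 z 41.9 plate [5.67668e+02 3.59633e+02 5.48180e+01 7.85460e+01 1.80000e-02] grip from front [569.3 272.8] from plate [569.6 274.7]
shift(tool,u30) [0.65 0.25 1.78] |mm| 57 turn u6 [-0.12  0.09  0.  ] q7 -0.72
```

```bash
python3 -m crank '[[[0.3,0.1,0.4,-0.1,0.1,0],[0.3,0.05,0.6,0,0,0],[0.1,0,0.6,0,0,0],[0,0,0.6,0,0,0],[0,0,0.2,0,0,0],[0,0,0,0,0,0]]]'
python3 -c "
from h import *
go((569.4,273.7,17),1.594)"
```

```text
clock: 29.18
eef_pos: [564.1, 274.3, 53.6]
tool_rot: [-3.131, 0.001, 1.581]
force: [0.1, -0.5, -0.3]
width: 51.4
shift [-0.02  0.19  1.22] turn [-0.1   0.01 -0.12] world d [  5.3  -0.6 -36.6] w 51.4 q7 -0.78
```

```bash
python3 -m crank '[[[0,0.2,0.3,-0.1,0,-0.12],[0,0,0.4,0,0,0],[0,0,0.3,0,0,0],[0,0,0.1,0,0,0],[0,0,0,0,0,0]]]'
python3 -c "
from h import *
go((569.4,273.7,17),1.594)"
```

```text
clock: 29.6
eef_pos: [571.3, 274.1, 18.2]
tool_rot: [3.14, 0.001, 1.592]
force: [0.2, 0.7, 0.2]
width: 51.1
shift [-0.01 -0.06  0.04] turn [ 0.02  0.   -0.02] world d [-1.9 -0.4 -1.2] w 51.1 q7 -0.79
```

```bash
python3 -m crank '[[[0,-0.05,0.03,0,0,0],[0,0,0,0,0,0],[0,0,0,0,0,0],[0,0,0,0,0,0],[0,0,0,0,0,0],[0,0,0,0,0,0]]]' 1
python3 -m crank '[[[0,0,-0.2,0,0,0],[0,0,-0.4,0,0,0],[0,0,-0.7,0,0,0],[0,0,-0.7,0,0,0],[0,0,-0.7,0,0,0],[0,0,-0.4,0,0,0]]]'
python3 -m crank '[[[-0.7,-0.2,0,0,0,0],[-1,-0.3,0,0,0,0],[-1,-0.3,0,0,0,0],[-1,-0.3,0,0,0,0],[-1,-0.3,0,0,0,0],[-1,-0.3,0,0,0,0],[-1,-0.3,0,0,0,0],[-1,-0.3,0,0,0,0],[-1,-0.3,0,0,0,0],[-0.8,-0.2,0,0,0,0]]]'
python3 -m crank '[[[0,0,0,0,0,0.7],[0,0,0,0,0,1],[0,0,0,0,0,1],[0,0,0,0,0,1],[0,0,0,0,0,1],[0,0,0,0,0,1],[0,0,0,0,0,1],[0,0,0,0,0,1],[0,0,0,0,0,1],[0,0,0,0,0,1],[0,0,0,0,0,1],[0,0,0,0,0,1]]]'
python3 -c "
from h import *
slot(1,105,75)"
```

```text
clock: 30.1
eef_pos: [570.2, 274.1, 18.5]
tool_rot: [3.138, 0.0, 1.591]
force: [0.3, -0.1, -1.9]
width: 21.1
clock: 30.6
eef_pos: [567.5, 272.7, 115.5]
tool_rot: [-3.139, 0.004, 1.592]
force: [-0.4, 1.4, -2.0]
width: 21.2
clock: 31.43
eef_pos: [494.4, -13.0, 130.0]
tool_rot: [3.118, -0.009, 1.607]
force: [0.5, 0.0, -2.0]
width: 20.9
clock: 32.43
eef_pos: [494.9, -23.6, 143.7]
tool_rot: [3.137, -0.037, 0.308]
force: [-0.3, -0.0, -1.5]
width: 20.5
shift [ 0.01 -0.42  2.29] turn [-0.   -0.36  2.65] world d [ -0.9  12.7 -68.7] w 20.5 q7 -1.26
```

```bash
python3 -m crank '[[[0,-0.2,0.2,0,-0.2,0.9],[0,-0.2,0.6,0,-0.15,0.9],[0,0,0.7,0,0,0.8],[0,0,0.6,0,0,0],[0,0,0.2,0,0,0],[0,0,0,0,0,0]]]'
python3 -c "
from h import *
slot(1,85,41)"; python3 held.py
```

```text
clock: 32.93
eef_pos: [497.0, -8.5, 80.0]
tool_rot: [-3.139, -0.013, 0.019]
force: [-0.0, -0.6, -2.2]
width: 21.1
shift [0.55 0.07 1.31] turn [-0.02 -0.12 -0.11] world d [ 17.   -1.8 -39. ] w 21.1 q7 -1.48
scene 508 fwd [ 48.9 126.2] lat [-25.5  27.7] ztop at grip+45,+125 rel tcp [-5.5 -5.7] rect [ 5.84151e+02 -5.38600e+00  8.05940e+01  5.55780e+01  4.80000e-02]
side 627 fwd [ 46.2 123. ] lat [-27.3  31.2] ztop at grip+45,+125 rel tcp [-5.8 -4.2] rect [ 5.81728e+02 -5.62300e+00  7.81980e+01  6.21880e+01  2.40000e-02]
wrist 26992 fwd [ 48.4 125.5] lat [-26.7  27.8] ztop at grip+45,+125 rel tcp [-4. -3.] rect [ 5.83685e+02 -6.24200e+00  8.02020e+01  5.63530e+01  3.40000e-02]
```

```bash
python3 -m crank '[[[0,0.05,0.4,0,-0.12,-0.1],[0,0,0.5,0,0,0],[0,0,0.4,0,0,0],[0.15,0,0,0,0,0],[0.2,0,0,0,0,0],[0,0,0,0,0,0]]]'
python3 -c "
from h import *
slot(1,60,41)"
```

```text
clock: 33.58
eef_pos: [514.0, -11.3, 44.1]
tool_rot: [-3.139, -0.01, 0.031]
force: [-0.1, -0.0, -0.9]
width: 21.0
shift [ 0.83 -0.03  0.11] turn [-0.03 -0.1   0.  ] world d [24.9  1.8 -3.1] w 21.0 q7 -1.46
```

```bash
python3 -m crank '[[[0.2,-0.04,0.1,0,-0.1,0],[0.3,0,0,0,0,0],[0.3,0,0,0,0,0],[0,0,0,0,0,0]]]'
python3 -c "
from h import *
slot(1,30,41)"
python3 -m crank '[[[0.3,-0.02,0,0,0,0],[0.3,0,0,0,0,0],[0.3,0,0,0,0,0],[0,0,0,0,0,0]]]'
python3 -c "
from h import *
slot(1,0,40)"
```

```text
clock: 33.92
eef_pos: [542.2, -9.6, 43.6]
tool_rot: [-3.139, -0.004, 0.031]
force: [1.2, -0.3, -2.7]
width: 20.9
shift [ 0.89 -0.01  0.09] turn [-0.02 -0.04  0.  ] world d [26.8  1.1 -2.6] w 20.9 q7 -1.47
clock: 34.25
eef_pos: [568.3, -8.4, 44.3]
tool_rot: [-3.139, 0.0, 0.032]
force: [2.7, -0.3, -5.4]
width: 21.2
shift [1.02 0.01 0.14] turn [-0.02  0.    0.01] world d [30.6  0.8 -4.3] w 21.2 q7 -1.47
```

```bash
python3 -m crank '[[[0.1,0,0.1,0,0,0],[0.3,0,0.03,0,0,0],[0.3,0,0,0,0,0],[0.2,0,0,0,0,0]]]'
python3 -c "
from h import *
slot(1,0,39)"
python3 -m crank '[[[0.15,0,0,0,0,0],[0.15,0,0,0,0,0],[0.15,0,0,0,0,0]]]'
python3 -c "
from h import *
slot(1,0,38.5)"
```

```text
clock: 34.58
eef_pos: [595.8, -7.7, 40.5]
tool_rot: [-3.139, 0.001, 0.032]
force: [-0.6, -0.9, -1.1]
width: 20.6
shift [ 0.1  -0.    0.05] turn [-0.02  0.01  0.01] world d [ 3.1  0.1 -1.5] w 20.6 q7 -1.47
clock: 34.83
eef_pos: [597.4, -6.5, 38.6]
tool_rot: [-3.137, 0.03, 0.031]
force: [-10.5, 1.4, 7.2]
width: 21.1
shift [0.05 0.04 0.  ] turn [-0.05  0.29 -0.  ] world d [ 1.6 -1.1 -0.1] w 21.1 q7 -1.48
```

Home against the stop. Release, lift, check, then go towards the adjacent pair.

```bash
python3 -m crank '[[[-0.02,0,0.02,0,0.25,0],[0,0,0,0,0,0]]]'
python3 -m crank '[[[0,0,0,0,0,0],[0,0,0,0,0,0],[0,0,0,0,0,0],[0,0,0,0,0,0]]]' -0.2
python3 -m crank '[[[0,0,-0.3,0,0,0],[0,0,-0.8,0,0,0],[-0.1,0,-1,0,0,0],[-0.3,0,-1,0,0,0],[-0.6,0,-1,0,0,0],[-0.6,0,-0.7,0,0,0],[-0.6,0,-0.7,0,0,0],[0,0,0,0,0,0]]]'
python3 chk.py | grep -v empty
python3 -c "
from h import *
go((470,120,260),0.3)"
```

```text
clock: 35.0
eef_pos: [595.4, -6.2, 37.7]
tool_rot: [-3.136, 0.007, 0.031]
force: [-0.5, -0.6, -0.5]
width: 20.7
clock: 35.33
eef_pos: [599.3, -6.3, 39.0]
tool_rot: [-3.136, 0.002, 0.031]
force: [0.3, 0.6, 0.2]
width: 51.3
clock: 36.0
eef_pos: [534.3, -9.6, 214.8]
tool_rot: [-3.137, -0.002, 0.031]
force: [-0.2, -0.5, -1.1]
width: 51.2
scene slot 0 plate rx [-37.6  29.3] ry [-18.8  15.5] z 30.9 handle rx [-156.1  -60.6] ry 2.7 yaw -0.0 pitch 0.006 z 60.6
scene slot 1 plate rx [-36.6  29.3] ry [-18.1  15.3] z 30.8 handle rx [-156.6  -60.2] ry 3.9 yaw 0.002 pitch -0.009 z 60.9
side slot 0 plate rx [-42.2  36.5] ry [-22.8   8.9] z 32.6 handle rx [-156.5  -64.2] ry 7.4 yaw -0.009 pitch 0.005 z 61.3
side slot 1 plate rx [-42.5  36.1] ry [-23.1  11.5] z 32.4 handle rx [-156.3  -63.6] ry 7.0 yaw -0.004 pitch 0.013 z 61.3
wrist slot 0 plate rx [-40.5  31.3] ry [-21.3  18.1] z 32.0 handle rx [-154.7  -60.7] ry 2.2 yaw 0.002 pitch 0.002 z 61.8
wrist slot 1 plate rx [-40.4  31.5] ry [-19.8  20.1] z 32.1 handle rx [-155.  -60.] ry 1.5 yaw 0.001 pitch 0.001 z 61.9
shift [-2.06 -4.37 -1.62] turn [-0.05 -0.   -2.57] world d [-65.7 129.   49.3] w 51.3 q7 -1.5
```

```bash
python3 -m crank '[[[-0.4,-0.6,-0.2,0,0,0],[-0.5,-0.8,-0.2,0,0,0],[-0.5,-0.8,-0.2,0,0,0],[-0.5,-0.8,-0.2,0,0,0],[-0.5,-0.8,-0.2,0,0,0],[-0.5,-0.6,-0.2,0,0,0],[0,0,0,0,0,-0.7],[0,0,0,0,0,-1],[0,0,0,0,0,-1],[0,0,0,0,0,-1],[0,0,0,0,0,-1],[0,0,0,0,0,-1]]]'
python3 -m crank '[[[0,0,0,0,0,-1],[0,0,0,0,0,-1],[0,0,0,0,0,-1],[0,0,0,0,0,-1],[0,0,0,0,0,-1],[0,0,0,0,0,-1],[0,0,0,0,0,-1],[0,0,0,0,0,0]]]'
python3 - <<'E'
from fit2 import *
p,c,h,S,V=shot('wrist');cv2.imwrite('pics/w5.png',p['color'][...,::-1])
go((440,140,250),1.5)
m=(h<16)&(S>100)&(c[...,2]>36)&(c[...,2]<56)&(c[...,0]<520)
n,l,st,_=cv2.connectedComponentsWithStats(m.astype(np.uint8),connectivity=4)
for k in range(1,n):
    if st[k,4]>200: print('handle',rect(c[l==k]),np.median(c[l==k][:,2]),st[k,:5])
E
```

```text
clock: 37.15
eef_pos: [443.7, 128.8, 234.5]
tool_rot: [-3.131, 0.017, 0.657]
force: [-0.1, -1.0, 0.4]
width: 51.2
clock: 37.82
eef_pos: [445.4, 130.7, 224.0]
tool_rot: [-3.105, 0.007, 1.432]
force: [-0.2, 0.8, -0.9]
width: 51.3
shift [ 0.28 -0.25 -0.86] turn [-0.35  0.06 -0.7 ] world d [-5.4  9.4 26.1] w 51.2 q7 -0.62
handle [367.133 189.176  99.099  22.417   1.503] 41.91446417771969 [ 210  109   39  109 2451]
handle [411.594 166.426  98.562  22.152   1.394] 41.85852713192936 [ 269  129   24  105 2322]
```

View pics/w5.png

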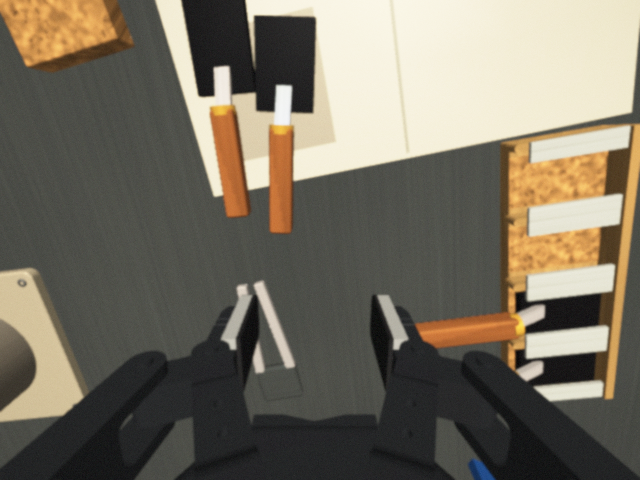

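The view shows two handles, P (230,160) and Q (281,180), about 45 mm apart. There is room for a finger between them if the gripper is only part open. I take Q first with a 36 mm opening.

```bash
python3 -m crank '[[[0.3,-0.2,0.4,-0.2,0.05,0.15],[0.4,-0.3,0.6,-0.15,0,0.1],[0.4,-0.3,0.6,0,0,0],[0.3,-0.2,0.7,0,0,0],[0,0,0.6,0,0,0],[0,0,0,0,0,0]]]' 0.15
python3 hand.py 412 175 80
```

```text
clock: 38.37
eef_pos: [424.7, 179.0, 131.5]
tool_rot: [3.14, 0.001, 1.375]
force: [-0.4, -0.5, 0.4]
width: 36.0
handle [366.786 189.801  98.236  22.436] yaw 1.512 z 41.8 plate [399.702 275.718  78.552 114.165   1.396] grip from front [367.8 207. ] from plate [394.7 190.9]
shift(tool,u30) [ 0.53 -2.06  1.75] |mm| 83 turn u6 [ 0.03  0.01 -1.31] q7 -0.87
```

```bash
sed -i 's/^hand(.*/hand((float(sys.argv[1]),float(sys.argv[2])),float(sys.argv[3]),float(sys.argv[4]) if len(sys.argv)>4 else 75)/' hand.py
python3 hand.py 430 175 80 50
python3 -c "
from h import *
go((416.5,187,60),1.394)"
```

```text
handle [412.558 172.518  87.714  21.975] yaw 1.4 z 41.9 plate [400.646 275.764  78.334 112.246   1.396] grip from front [414.7 184.9] from plate [386.2 192. ]
shift(tool,u30) [ 0.1  -0.42  1.79] |mm| 55 turn u6 [ 0.05 -0.01 -0.24] q7 -0.87
shift [ 0.18 -0.38  2.46] turn [ 0.05 -0.01 -0.18] world d [ -9.8   7.6 -73.9] w 36.3 q7 -0.87
```

```bash
python3 -m crank '[[[0.1,-0.25,0.4,0,0,-0.2],[0.05,-0.1,0.6,0,0,0],[0,0,0.6,0,0,0],[0,0,0.5,0,0,0],[0,0,0,0,0,0]]]'
python3 -c "
from h import *
go((416,186.5,17),1.397)"
```

```text
clock: 38.88
eef_pos: [424.6, 186.9, 74.5]
tool_rot: [3.124, -0.008, 1.385]
force: [0.4, -0.6, 0.0]
width: 36.7
shift [-0.08 -0.31  1.91] turn [ 0.16 -0.07 -0.11] world d [ -8.6  -0.4 -57.5] w 36.7 q7 -0.92
```

```bash
python3 -m crank '[[[-0.05,-0.25,0,0.16,-0.07,-0.1],[0,-0.1,0.3,0,0,0],[0,0,0.2,0,0,0],[0,0,0,0,0,0]]]'
python3 -c "
from h import *
go((416,186.5,17),1.397)"
```

```text
clock: 39.22
eef_pos: [416.8, 187.7, 63.2]
tool_rot: [3.138, -0.003, 1.392]
force: [0.5, 0.1, 1.4]
width: 36.3
shift [-0.05 -0.02  1.54] turn [ 0.04 -0.03 -0.04] world d [ -0.8  -1.2 -46.2] w 36.3 q7 -0.93
```

```bash
python3 -m crank '[[[-0.03,-0.1,0.4,0.05,-0.03,0],[0,-0.05,0.4,0,0,0],[0,0,0.2,0,0,0],[0,0,0,0,0,0]]]'
python3 -c "
from h import *
go((416,186.5,17),1.397)"
```

```text
clock: 39.55
eef_pos: [415.6, 188.4, 36.3]
tool_rot: [3.138, -0.003, 1.39]
force: [1.4, -0.7, -0.4]
width: 36.3
shift [-0.06  0.02  0.64] turn [ 0.04 -0.03 -0.07] world d [  0.4  -1.9 -19.3] w 36.3 q7 -0.99
```

```bash
python3 -m crank '[[[0,0,0.3,0,0,0],[0,-0.03,0.25,0,0,0],[0,0,0.05,0,0,0],[0,0,0,0,0,0]]]'
python3 -m crank '[[[0,0,0,0,0,0],[0,0,0,0,0,0],[0,0,0,0,0,0],[0,0,0,0,0,0],[0,0,0,0,0,0]]]' 1
python3 -m crank '[[[0,0,-0.2,0,0,0],[0,0,-0.4,0,0,0],[0,0,-0.7,0,0,0],[0,0,-0.7,0,0,0],[0,0,-0.7,0,0,0],[0,0,-0.4,0,0,0]]]'
python3 -c "
from h import *
slot(2,105,110)"
```

```text
clock: 39.88
eef_pos: [417.9, 188.9, 21.2]
tool_rot: [3.132, -0.005, 1.389]
force: [-0.3, -0.6, -0.1]
width: 36.5
clock: 40.3
eef_pos: [419.3, 188.7, 23.6]
tool_rot: [3.129, -0.005, 1.387]
force: [-0.2, 0.4, -0.9]
width: 20.9
clock: 40.8
eef_pos: [414.8, 187.4, 119.3]
tool_rot: [3.135, 0.002, 1.39]
force: [0.6, -0.4, -2.4]
width: 20.7
shift [-3.75  3.29  0.34] turn [ 0.06 -0.03 12.98] world d [  77.  -128.3   -9.3] w 20.7 q7 -1.18
```

```bash
python3 -m crank '[[[-0.6,0.5,0,0,0,0],[-0.8,0.7,0,0,0,0],[-0.8,0.7,0,0,0,0],[-0.8,0.7,0,0,0,0],[-0.6,0.5,0,0,0,0],[0,0,0,0,0,0.7],[0,0,0,0,0,1],[0,0,0,0,0,1],[0,0,0,0,0,1],[0,0,0,0,0,1],[0,0,0,0,0,1],[0,0,0,0,0,1]]]'
python3 -m crank '[[[0,0,0,0,0,1],[0,0,0,0,0,1],[0,0,0,0,0,1],[0,0,0,0,0,1],[0,0,0,0,0,1],[0,0,0,0,0,0.7],[0,0,0,0,0,0]]]'
python3 -c "
from h import *
slot(2,105,80)"
```

```text
clock: 41.8
eef_pos: [490.3, 57.4, 128.8]
tool_rot: [3.135, -0.01, 0.658]
force: [-0.2, -0.2, -1.1]
width: 20.9
clock: 42.38
eef_pos: [487.0, 58.2, 131.3]
tool_rot: [-3.138, -0.008, 0.028]
force: [0.3, 0.4, -1.1]
width: 20.8
shift [ 0.15 -0.02  1.71] turn [-0.03 -0.08 -0.03] world d [  4.8   0.8 -51.3] w 20.8 q7 -1.82
```

```bash
python3 -m crank '[[[0.1,0,0.4,0,-0.1,0],[0,0,0.5,0,0,0],[0,0,0.6,0,0,0],[0,0,0.6,0,0,0],[0,0,0.5,0,0,0],[0,0,0.2,0,0,0],[0,0,0,0,0,0]]]'
python3 held.py;python3 -c "
from h import *
slot(2,85,46)"
```

```text
clock: 42.97
eef_pos: [490.5, 60.7, 47.2]
tool_rot: [-3.134, -0.0, 0.045]
force: [-0.4, 0.1, -0.5]
width: 20.6
scene 143 fwd [ 47.7 112.7] lat [-23.5   9.7] ztop at grip+45,+125 rel tcp [-11.8 -10.9] rect [5.70428e+02 5.51660e+01 6.85420e+01 3.42030e+01 2.91000e-01]
side 703 fwd [ 44.3 120.2] lat [-25.3  33. ] ztop at grip+45,+125 rel tcp [-11.  -11.2] rect [5.72153e+02 6.84320e+01 7.89400e+01 6.03530e+01 8.50000e-02]
wrist 24833 fwd [ 45.3 122.9] lat [-24.6  30.4] ztop at grip+45,+125 rel tcp [-9.3 -9.8] rect [5.7409e+02 6.7248e+01 8.0416e+01 5.6512e+01 7.8000e-02]
shift [0.66 0.06 0.09] turn [-0.07 -0.03  0.12] world d [20.  -1.  -2.7] w 20.8 q7 -1.84
```

```bash
python3 -m crank '[[[0,0.06,0.05,-0.07,0,0.35],[0,0,0,0,0,0]]]'
python3 held.py | tail -2;python3 -c "
from h import *
slot(2,85,45)"
```

```text
clock: 43.28
eef_pos: [493.0, 59.0, 49.0]
tool_rot: [-3.141, -0.006, 0.007]
force: [0.5, 0.6, -2.0]
width: 20.7
side 680 fwd [ 44.  120.2] lat [-24.4  33. ] ztop at grip+45,+125 rel tcp [-11.2 -10.6] rect [5.75107e+02 6.38400e+01 7.89510e+01 5.89510e+01 7.00000e-02]
wrist 24794 fwd [ 44.8 122.3] lat [-24.4  30.7] ztop at grip+45,+125 rel tcp [-10.2 -10.3] rect [5.76218e+02 6.26970e+01 8.07690e+01 5.64160e+01 4.70000e-02]
shift [ 0.62 -0.02  0.14] turn [-0.01 -0.06 -0.22] world d [18.7  0.6 -4. ] w 20.7 q7 -1.86
```

```bash
python3 -m crank '[[[0.2,0.02,0.14,0,-0.06,0],[0.3,0,0.03,0,0,0],[0.1,0,0,0,0,0],[0,0,0,0,0,0]]]'
python3 held.py | tail -2; python3 -c "
from h import *
slot(2,60,45)"
```

```text
clock: 43.77
eef_pos: [514.1, 58.8, 44.5]
tool_rot: [-3.14, -0.002, 0.01]
force: [0.0, 1.1, -0.7]
width: 20.6
side 645 fwd [ 44.6 118.2] lat [-24.2  33.2] ztop at grip+45,+125 rel tcp [-11.6 -11.1] rect [5.94986e+02 6.37450e+01 7.72360e+01 6.04210e+01 6.30000e-02]
wrist 24456 fwd [ 44.4 120.6] lat [-24.6  30.4] ztop at grip+45,+125 rel tcp [-10.6 -11.2] rect [5.95696e+02 6.41590e+01 7.96690e+01 6.02650e+01 5.20000e-02]
shift [ 0.81 -0.05 -0.02] turn [-0.01 -0.   -0.2 ] world d [24.2  1.8  0.6] w 20.5 q7 -1.85
```

```bash
python3 -m crank '[[[0.3,0,0,0,0,0],[0.3,-0.01,0,0,0,0],[0.2,-0.01,0,0,0,0],[0,0,0,0,0,0]]]'
python3 -c "
from h import *
slot(2,30,45)"
python3 -m crank '[[[0.3,-0.01,0,0,0,0],[0.3,-0.01,0,0,0,0],[0.3,-0.01,0,0,0,0],[0,0,0,0,0,0]]]'
python3 -c "
from h import *
slot(2,-4,44)"
```

```text
clock: 44.25
eef_pos: [538.3, 59.6, 44.4]
tool_rot: [-3.14, 0.0, 0.01]
force: [0.0, 0.2, -0.8]
width: 20.7
shift [ 0.95 -0.05 -0.02] turn [-0.01  0.   -0.2 ] world d [28.5  1.8  0.6] w 20.7 q7 -1.84
clock: 44.58
eef_pos: [567.3, 60.9, 44.2]
tool_rot: [-3.14, 0.001, 0.01]
force: [0.9, -0.3, -1.7]
width: 21.0
shift [ 1.12 -0.04  0.01] turn [-0.01  0.01 -0.2 ] world d [33.4  1.5 -0.2] w 21.0 q7 -1.83
```

```bash
python3 -m crank '[[[0.3,-0.02,0,0,0,0],[0.3,-0.02,0,0,0,0],[0.3,-0.02,0,0,0,0],[0.15,0,0,0,0,0]]]'
python3 -m crank '[[[0.15,0,0,0,0,0],[0.15,0,0,0,0,0],[0.1,0,0,0,0,0]]]'
python3 -c "
from h import *
slot(2,-4,43)"
```

```text
clock: 44.92
eef_pos: [597.9, 63.0, 43.7]
tool_rot: [-3.141, 0.005, 0.01]
force: [0.4, 0.8, -0.5]
width: 20.8
clock: 45.17
eef_pos: [598.1, 63.5, 42.2]
tool_rot: [3.14, 0.031, 0.014]
force: [-5.2, -0.9, 9.0]
width: 20.6
shift [ 0.09  0.04 -0.03] turn [ 0.01  0.29 -0.17] world d [ 2.7 -1.   0.8] w 20.6 q7 -1.81
```

```bash
python3 -m crank '[[[0.1,0,0.02,0,0.25,0],[0,0,0,0,0,0]]]'
python3 -m crank '[[[0,0,0,0,0,0],[0,0,0,0,0,0],[0,0,0,0,0,0],[0,0,0,0,0,0]]]' -0.2
python3 -m crank '[[[0,0,-0.3,0,0,0],[0,0,-0.8,0,0,0],[-0.1,0,-1,0,0,0],[-0.3,0,-1,0,0,0],[-0.6,0,-1,0,0,0],[-0.6,0,-0.7,0,0,0],[-0.6,0,-0.7,0,0,0],[0,0,0,0,0,0]]]'
python3 chk.py | grep -v empty
python3 -c "
from h import *
go((400,150,220),1.5)"
```

```text
clock: 45.33
eef_pos: [596.8, 63.6, 42.1]
tool_rot: [3.139, 0.013, 0.016]
force: [1.1, -0.1, -1.6]
width: 20.9
clock: 45.67
eef_pos: [597.6, 63.7, 42.6]
tool_rot: [3.139, 0.011, 0.015]
force: [0.3, 0.2, 0.2]
width: 50.9
clock: 46.33
eef_pos: [532.8, 62.7, 217.4]
tool_rot: [3.14, 0.011, 0.014]
force: [-0.3, -0.9, -0.5]
width: 50.9
scene slot 0 plate rx [-38.6  29.2] ry [-18.8  15.4] z 30.8 handle rx [-154.9  -62.1] ry 3.2 yaw 0.005 pitch 0.0 z 60.9
scene slot 1 plate rx [-37.6  29. ] ry [-17.8  15.1] z 30.6 handle rx [-156.   -61.1] ry 3.9 yaw 0.003 pitch 0.006 z 61.1
scene slot 2 plate rx [-36.4  28.9] ry [-17.6  15.2] z 31.2 handle rx [-155.   -61.1] ry 3.1 yaw -0.007 pitch -0.0 z 61.0
side slot 0 plate rx [-41.1  37.3] ry [-23.9   8.7] z 32.2 handle rx [-157.3  -62.8] ry 7.6 yaw -0.017 pitch 0.003 z 61.1
side slot 1 plate rx [-41.9  35.8] ry [-23.6  10.3] z 32.1 handle rx [-156.3  -64.1] ry 7.1 yaw -0.006 pitch 0.002 z 61.4
side slot 2 plate rx [-41.7  36. ] ry [-24.3  10.4] z 31.8 handle rx [-156.5  -62.6] ry 6.2 yaw -0.014 pitch 0.004 z 61.3
wrist slot 0 plate rx [-40.5  26.6] ry [-22.7  16. ] z 32.1 handle rx [-155.1  -60.2] ry 3.8 yaw 0.0 pitch -0.001 z 61.8
wrist slot 1 plate rx [-40.6  28.4] ry [-21.3  18.2] z 32.1 handle rx [-154.7  -60.2] ry 3.0 yaw 0.004 pitch 0.001 z 61.8
wrist slot 2 plate rx [-40.6  29.6] ry [-19.8  20. ] z 32.0 handle rx [-154.5  -60. ] ry 1.4 yaw -0.009 pitch 0.001 z 61.9
shift [-4.43 -2.98 -0.17] turn [ -0.08   0.13 -14.2 ] world d [-134.1   87.7    6.8] w 51.7 q7 -1.8
```

```bash
python3 -m crank '[[[-0.7,-0.5,0,0,0.1,0],[-0.9,-0.6,0,0,0,0],[-0.9,-0.6,0,0,0,0],[-0.9,-0.6,0,0,0,0],[-0.8,-0.5,0,0,0,0],[0,0,0,0,0,-0.7],[0,0,0,0,0,-1],[0,0,0,0,0,-1],[0,0,0,0,0,-1],[0,0,0,0,0,-1],[0,0,0,0,0,-1],[0,0,0,0,0,-1]]]'
python3 -m crank '[[[0,0,0,0,0,-1],[0,0,0,0,0,-1],[0,0,0,0,0,-1],[0,0,0,0,0,-1],[0,0,0,0,0,-1],[0,0,0,0,0,-1],[0,0,0,0,0,-1],[0,0,0,0,0,0]]]'
python3 -c "
from h import *
go((385,165,150),1.508)"; python3 hand.py 367 189 100
```

```text
clock: 47.48
eef_pos: [403.8, 147.4, 199.3]
tool_rot: [-3.133, 0.023, 0.744]
force: [-0.2, 0.9, -0.4]
width: 51.0
clock: 48.15
eef_pos: [405.3, 147.8, 189.5]
tool_rot: [-3.101, 0.009, 1.515]
force: [-0.8, -0.4, -0.5]
width: 51.1
shift [ 0.55 -0.65  1.34] turn [-0.39  0.09  0.06] world d [-20.3  17.2 -39.5] w 51.1 q7 -0.83
handle [366.72  189.816  98.278  22.137] yaw 1.512 z 41.8 plate [372.162 291.054  72.333  54.167   1.51 ] grip from front [367.8 207.3] from plate [367.2 206.2]
shift(tool,u30) [ 1.94 -1.25  3.02] |mm| 114 turn u6 [-0.39  0.09 -0.02] q7 -0.84
```

```bash
python3 -m crank '[[[0.4,-0.3,0.3,-0.2,0.09,0],[0.5,-0.4,0.5,-0.2,0,0],[0.5,-0.4,0.5,0,0,0],[0.4,-0.3,0.5,0,0,0],[0.1,0,0.5,0,0,0],[0,0,0.3,0,0,0],[0,0,0,0,0,0]]]'
python3 hand.py 367 189 40; python3 -c "
from h import *
go((367.8,207.3,17),1.511)"
```

```text
clock: 48.78
eef_pos: [368.1, 210.3, 105.4]
tool_rot: [3.141, -0.002, 1.48]
force: [0.4, -0.2, -0.6]
width: 51.4
handle [366.636 189.98   98.594  21.97 ] yaw 1.513 z 41.9 plate [371.993 292.085  73.47   53.987   1.514] grip from front [367.7 207.8] from plate [367.1 207.2]
shift(tool,u30) [-0.09 -0.02  2.2 ] |mm| 66 turn u6 [ 0.01 -0.02 -0.31] q7 -1.2
shift [-0.11 -0.01  2.97] turn [ 0.01 -0.02 -0.29] world d [ -0.6  -3.1 -89. ] w 51.4 q7 -1.2
```

```bash
python3 -m crank '[[[-0.1,-0.05,0.4,0,0,-0.3],[0,-0.05,0.6,0,0,0],[0,-0.05,0.6,0,0,0],[0,0,0.4,0,0,0],[0,0,0.2,0,0,0],[0,0,0,0,0,0]]]'
python3 -c "
from h import *
go((367.8,207.3,17),1.511)"
```

```text
clock: 49.33
eef_pos: [368.7, 208.6, 39.5]
tool_rot: [3.134, -0.005, 1.498]
force: [-0.1, -0.1, -0.2]
width: 51.2
shift [-0.05 -0.03  0.75] turn [ 0.07 -0.05 -0.12] world d [ -0.9  -1.3 -22.5] w 51.2 q7 -1.46
```

```bash
python3 -m crank '[[[-0.05,-0.05,0.3,0.07,-0.05,-0.12],[0,-0.03,0.35,0,0,0],[0,0,0.1,0,0,0],[0,0,0,0,0,0]]]'
python3 -c "
from h import *
go((367.8,207.3,17),1.511)"
```

```text
clock: 49.67
eef_pos: [370.0, 207.4, 18.3]
tool_rot: [3.136, -0.001, 1.503]
force: [0.4, 0.6, -0.4]
width: 51.3
shift [-0.01 -0.07  0.04] turn [ 0.05 -0.01 -0.07] world d [-2.2 -0.1 -1.3] w 51.3 q7 -1.69
```

```bash
python3 -m crank '[[[0,-0.07,0.03,0,0,0],[0,0,0,0,0,0],[0,0,0,0,0,0],[0,0,0,0,0,0],[0,0,0,0,0,0],[0,0,0,0,0,0]]]' 1
python3 -m crank '[[[0,0,-0.2,0,0,0],[0,0,-0.4,0,0,0],[0,0,-0.7,0,0,0],[0,0,-0.7,0,0,0],[0,0,-0.7,0,0,0],[0,0,-0.4,0,0,0]]]'
python3 -c "
from h import *
slot(3,105,110)"
```

```text
clock: 50.17
eef_pos: [371.3, 207.3, 20.2]
tool_rot: [3.131, -0.003, 1.497]
force: [0.6, 0.2, -1.4]
width: 21.2
clock: 50.67
eef_pos: [367.7, 205.6, 114.8]
tool_rot: [3.138, 0.004, 1.499]
force: [0.4, 0.4, -1.4]
width: 21.0
shift [-2.26  4.24  0.19] turn [ 0.06  0.   14.02] world d [121.9 -76.6  -4.8] w 21.0 q7 -1.42
```

```bash
python3 -m crank '[[[-0.3,0.6,0,0,0,0],[-0.4,0.8,0,0,0,0],[-0.5,0.9,0,0,0,0],[-0.5,0.9,0,0,0,0],[-0.4,0.7,0,0,0,0],[0,0,0,0,0,0.7],[0,0,0,0,0,1],[0,0,0,0,0,1],[0,0,0,0,0,1],[0,0,0,0,0,1],[0,0,0,0,0,1],[0,0,0,0,0,1]]]'
python3 -m crank '[[[0,0,0,0,0,1],[0,0,0,0,0,1],[0,0,0,0,0,1],[0,0,0,0,0,1],[0,0,0,0,0,1],[0,0,0,0,0,1],[0,0,0,0,0,0.5],[0,0,0,0,0,0]]]'
python3 -c "
from h import *
slot(3,105,80)"
```

```text
clock: 51.67
eef_pos: [485.4, 127.6, 119.0]
tool_rot: [3.137, -0.001, 0.763]
force: [0.5, -0.1, -0.8]
width: 21.0
clock: 52.33
eef_pos: [482.1, 126.5, 118.6]
tool_rot: [3.138, 0.001, 0.043]
force: [-0.3, 0.0, -1.3]
width: 21.0
shift [ 0.26 -0.08  1.29] turn [0.04 0.01 0.11] world d [  7.5   2.6 -38.6] w 21.0 q7 -2.17
```

```bash
python3 -m crank '[[[0.1,-0.08,0.4,0,0,0.1],[0.1,0,0.6,0,0,0],[0,0,0.6,0,0,0],[0,0,0.6,0,0,0],[0,0,0.3,0,0,0],[0,0,0,0,0,0]]]'
python3 held.py | tail -2; python3 -c "
from h import *
slot(3,85,43)"
```

```text
clock: 52.83
eef_pos: [489.2, 130.5, 38.3]
tool_rot: [3.14, -0.0, 0.039]
force: [-0.7, 0.1, -1.4]
width: 20.7
side 784 fwd [ 47.5 125.1] lat [-24.7  32.8] ztop at grip+45,+125 rel tcp [-7.8 -7.3] rect [5.75355e+02 1.37445e+02 8.01920e+01 6.01900e+01 6.00000e-02]
wrist 26265 fwd [ 50.1 126.1] lat [-24.6  30.4] ztop at grip+45,+125 rel tcp [-5.5 -5.7] rect [5.77043e+02 1.36788e+02 7.93070e+01 5.65220e+01 6.60000e-02]
shift [ 0.63  0.06 -0.08] turn [ 0.   -0.04  0.07] world d [19.1 -1.2  2.4] w 20.9 q7 -2.23
```

```bash
python3 -m crank '[[[0.15,0.08,-0.1,0,0,0.22],[0.2,0,0,0,0,0],[0.1,0,0,0,0,0],[0,0,0,0,0,0]]]'
python3 held.py | tail -2; python3 -c "
from h import *
slot(3,60,41.5)"
```

```text
clock: 53.32
eef_pos: [508.0, 129.1, 47.1]
tool_rot: [-3.14, -0.01, 0.013]
force: [0.1, -0.5, -1.5]
width: 20.8
side 755 fwd [ 46.7 123.5] lat [-24.2  32.9] ztop at grip+45,+125 rel tcp [-7.7 -6.7] rect [5.93184e+02 1.34705e+02 7.90020e+01 5.97890e+01 5.90000e-02]
wrist 26272 fwd [ 48.4 124.5] lat [-24.7  30.3] ztop at grip+45,+125 rel tcp [-7.1 -6.8] rect [5.94742e+02 1.34077e+02 8.03380e+01 5.86500e+01 4.80000e-02]
shift [ 0.94 -0.04  0.18] turn [-0.01 -0.07 -0.17] world d [28.2  1.5 -5.1] w 20.7 q7 -2.23
```

```bash
python3 -m crank '[[[0,0.02,0.17,0,-0.07,0],[0,0,0.02,0,0,0],[0.2,0,0,0,0,0],[0,0,0,0,0,0]]]'
python3 -c "
from h import *
slot(3,60,41.5)"
python3 -m crank '[[[0.25,-0.01,0,0,0,0],[0.25,-0.01,0,0,0,0],[0.2,0,0,0,0,0],[0,0,0,0,0,0]]]'
python3 -c "
from h import *
slot(3,30,41.5)"
```

```text
clock: 53.8
eef_pos: [512.0, 128.4, 40.2]
tool_rot: [-3.141, 0.002, 0.014]
force: [1.8, 0.7, -1.4]
width: 20.7
shift [ 0.75 -0.06 -0.04] turn [-0.01  0.02 -0.16] world d [22.6  2.1  1.3] w 20.7 q7 -2.22
clock: 54.13
eef_pos: [535.4, 129.5, 40.0]
tool_rot: [-3.141, 0.002, 0.015]
force: [0.2, -0.3, -0.3]
width: 21.1
shift [ 0.97 -0.05 -0.05] turn [-0.01  0.02 -0.16] world d [29.2  1.9  1.5] w 21.1 q7 -2.2
```

```bash
python3 -m crank '[[[0.3,-0.02,-0.02,0,0,0],[0.3,-0.02,0,0,0,0],[0.3,-0.01,0,0,0,0],[0,0,0,0,0,0]]]'
python3 -c "
from h import *
slot(3,0,41)"
python3 -m crank '[[[0.3,-0.02,0,0,0,0],[0.3,-0.01,0,0,0,0],[0.2,0,0,0,0,0],[0.15,0,0,0,0,0]]]'
python3 -c "
from h import *
slot(3,0,41)"
```

```text
clock: 54.47
eef_pos: [564.7, 131.3, 40.4]
tool_rot: [-3.141, 0.002, 0.014]
force: [0.6, 0.1, -0.6]
width: 20.8
shift [ 1.   -0.02 -0.02] turn [-0.01  0.01 -0.16] world d [29.9  1.   0.6] w 20.8 q7 -2.17
clock: 54.8
eef_pos: [591.8, 132.5, 39.9]
tool_rot: [3.141, 0.007, 0.014]
force: [-12.4, 2.4, 3.3]
width: 20.7
shift [ 0.09  0.01 -0.04] turn [ 0.    0.06 -0.16] world d [ 2.8 -0.1  1.1] w 20.7 q7 -2.14
```

```bash
python3 -m crank '[[[0.1,0,0,0,0,0],[0.1,0,0,0,0,0],[0,0,0.02,0,0.2,0]]]'
python3 -m crank '[[[0,0,0,0,0,0],[0,0,0,0,0,0],[0,0,0,0,0,0],[0,0,0,0,0,0]]]' -0.2
python3 -m crank '[[[0,0,-0.3,0,0,0],[0,0,-0.8,0,0,0],[-0.1,0,-1,0,0,0],[-0.4,0.1,-1,0,0,0],[-0.8,0.2,-1,0,0,0],[-0.8,0.2,-0.8,0,0,0],[-0.8,0.2,-0.8,0,0,0],[0,0,0,0,0,0]]]'
python3 chk.py | grep -v empty; python3 post2.py | grep post
python3 - <<'E'
from fit2 import *
p=cam('scene','end.png');q=cam('side')
a=p['color'][150:370,130:470];b=q['color'][90:345,190:380]
cv2.imwrite('pics/end.png',np.hstack([cv2.resize(a,(500,323)),cv2.resize(b,(241,323))])[...,::-1])
E
```

```text
clock: 55.05
eef_pos: [591.9, 133.7, 38.8]
tool_rot: [3.14, -0.001, 0.016]
force: [1.4, -1.1, -0.8]
width: 21.0
clock: 55.38
eef_pos: [591.9, 134.2, 39.2]
tool_rot: [3.14, -0.001, 0.017]
force: [-0.2, -0.5, -0.1]
width: 51.3
clock: 56.05
eef_pos: [503.8, 111.1, 219.1]
tool_rot: [3.14, -0.001, 0.016]
force: [0.2, -0.5, -0.6]
width: 51.3
scene slot 0 plate rx [-38.8  29.6] ry [-18.   15.1] z 30.7 handle rx [-154.7  -61.5] ry 3.1 yaw 0.003 pitch -0.006 z 60.9
scene slot 1 plate rx [-37.5  29.2] ry [-18.2  15.1] z 31.0 handle rx [-155.8  -61.3] ry 3.8 yaw 0.002 pitch 0.003 z 61.0
scene slot 2 plate rx [-36.1  28.7] ry [-17.4  15.9] z 31.2 handle rx [-155.6  -60.8] ry 3.2 yaw -0.006 pitch 0.008 z 61.1
side slot 0 plate rx [-41.5  35.7] ry [-23.5   9.7] z 32.5 handle rx [-126.8  -62.6] ry 7.3 yaw -0.01 pitch -0.011 z 61.1
side slot 1 plate rx [-42.1  35.2] ry [-23.4  11.2] z 32.4 handle rx [-153.2  -63.3] ry 7.6 yaw -0.022 pitch 0.013 z 61.1
side slot 2 plate rx [-41.9  36.4] ry [-24.   10.9] z 32.1 handle rx [-156.5  -62.8] ry 6.8 yaw -0.01 pitch 0.003 z 61.4
side slot 3 plate rx [-41.1  37.9] ry [-23.   11.2] z 31.7 handle rx [-154.9  -62.2] ry 6.5 yaw -0.003 pitch -0.001 z 61.2
wrist slot 0 plate rx [-41.5   3.1] ry [-23.7  16. ] z 32.0 handle rx [-155.1  -60.3] ry 4.7 yaw 0.001 pitch 0.001 z 61.6
wrist slot 1 plate rx [-41.3   4.9] ry [-22.3  17.2] z 32.0 handle rx [-155.2  -60.4] ry 4.2 yaw -0.002 pitch -0.0 z 61.8
wrist slot 2 plate rx [-41.3   6.5] ry [-21.1  19.2] z 32.0 handle rx [-155.1  -59.9] ry 2.5 yaw -0.006 pitch 0.0 z 61.8
wrist slot 3 plate rx [-40.4   7.6] ry [-19.3  21. ] z 32.0 handle rx [-154.1  -59.1] ry 1.5 yaw -0.008 pitch 0.0 z 61.9
scene post [ 525.8 -179.6  126.6] 44 rel tool [ 14.9 291.4  88.6] phi 0.868
```

View pics/end.png

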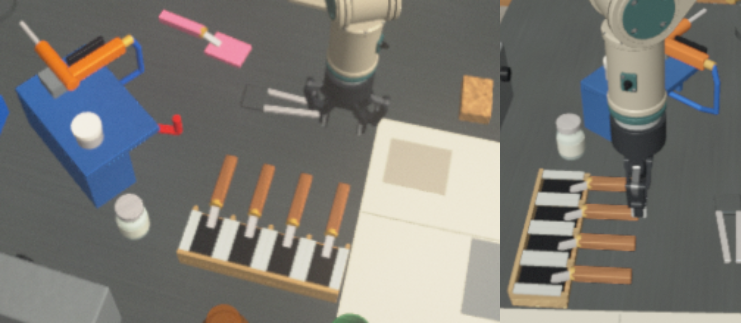

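All four paddles are home, the lever is at the stop, the jar is upright and the arm is clear, so I hand it in.

```bash
python3 -c "
from cell import ctrl
print(ctrl.finish_job())"
```

```text
the job is handed in; nothing more can be done
None
```

The job is done and handed in at about 56 s of the 210 s; no verdict was reported. All four black paddles were present and sit fully home, one per slot.

- **Valve:** I swung it clockwise to its stop. The first push slipped off the post after about 0.2 rad, so I re-straddled it and pushed again until force built up at the end. The last scene picture still put the lever at its stop. The side camera's final lever reading came back blank because the arm was in the way.
- **Trigger:** After the valve was shut I squeezed it to 36 mm across grip and trigger, which is full travel, for about two seconds. The wrist camera then showed it back in its released position; I did not measure it again afterwards.
- **Paddles:** One was knocked aside during the run and ended up beside another, so I re-measured both before picking them. In the last wrist-camera check, every handle end was within about 1 mm of its home depth. Yaw was off by at most 0.01 rad and the paddles lay level.
- **Lateral readings:** These differed between cameras by up to about 6 mm. I put that down to viewing angle, since the plates are held between the slot walls.
- **Slot 3:** The scene camera's colour check did not register this paddle. The side and wrist cameras both showed it home, and it shows seated in the final picture.
- **Bystanders:** The jar was upright, the pink look-alike was untouched and the arm was clear of everything.

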